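# Load the marking press, release its safety catch and hold the lever down

## Task

Mark the wide round specimen in the small hand press: first set it flat on the press's round steel table, against the two locating pins, and let go of it. Then flip the safety catch on the press's right-hand side fully outward, and only after that pull the bail handle toward the robot as far as it goes, so that the stamp presses the specimen against the pins. Finish while still holding the handle there (it springs back if let go), and leave the two smaller specimens alone.

Things in the scene. Friction and masses are not known exactly. Their poses are not given: they have to be found in the camera images.
- wide_specimen: The specimen to mark: upright black resin puck, 40 mm in diameter, 21 mm high (the two others are only 30 mm wide), about 45 g, loose on the worktop left of the press; a tall hardness tester stands further left (beyond y = 0.17), so keep the wrist and forearm clear of it and cross above the press handle. Origin at the centre of its underside, z up.
- small_specimen_a: Bystander: black resin puck, 30 mm in diameter, 15 mm high. Leave it where it is. Origin at the centre of its underside.
- small_specimen_b: Bystander: black resin puck, 30 mm in diameter, 16 mm high. Leave it where it is. Origin at the centre of its underside.
- press: Grey hand press fixed to the worktop; base plate 165 x 130 x 12 mm, origin on the worktop 7.5 mm in front of the plate's centre. Its own -x is its front (toward the robot), +y its left, z up; it stands turned about z by 0 to -0.5 rad. At the front is a round steel table (64 mm in diameter, top 30 mm above the worktop); behind it the grey head, 96 mm wide and 86 mm high, from which the stamp comes forward along -x, 12 mm above the table.
- nest (a point): Point on the table top where the centre of the specimen's underside sits when the specimen touches both pins; axes as the press. The pins (8 mm thick, 12 mm high) stand 24 mm from it, toward the press's front, 38 degrees either side of -x; sides and top are open. The stamp's face is at rest 44 mm behind this point (24 mm clear of a seated specimen) and pushes a specimen that stands a little off home against the pins.
- catch (a joint): Safety catch, rad: 0 = upright, standing in front of the handle's right-hand arm and blocking it; grows as the catch swings outward (toward the press's -y side) to its stop at 1.4, nearly level. Starts at 0 to 0.12. Clear of the arm above about 0.5. Stays where it is left (friction; about 1 N at the knob moves it).
- catch_knob (a point): Centre of the catch's grey ball knob, 20 mm in diameter, 139 mm above the worktop when upright, 89 mm from the catch's hinge line. It can be pinched from above along the press's x or pushed outward (-y) from its inner side.
- catch_hinge (a point): Point on the catch's hinge line, level with the knob along it: 50 mm above the worktop. The line runs along the press's x axis (axes as the press); the knob swings in the press's y-z plane from straight above this point toward -y.
- lever (a joint): Bail handle, rad: 0 = at rest, leaning back 0.52 rad behind upright (away from the robot); grows as it is pulled over toward the press's front (-x), to its stop at 1.12. Sprung back toward 0: about 4 N at the bar at first and 11 N at the stop (with a specimen in place); released, it returns by itself. Until the catch is flipped it blocks the handle at about 0.1 (giving to about 0.2 at a 20 N pull).
- lever_bar (a point): Centre of the handle's grey cross grip: a round bar along the press's y axis, 16 mm thick, 90 mm long, held by a 10 mm round arm at either end (58 mm either side), open between. At rest 175 mm above the worktop; 110 mm from the hinge line. Pinched from above along the press's x, it can turn between the fingers.
- lever_hinge (a point): Point on the handle's hinge line midway between its arms, 80 mm above the worktop; the line runs along the press's y axis (axes as the press). At joint value q the bar's centre lies 110*sin(0.52-q) mm along the press's +x and 110*cos(0.52-q) mm above this point.
- stamp: Sprung steel stamp, 24 mm wide, 12 mm high, at the front of the ram; the handle drives it toward the pins. Origin at the centre of its front face, axes as the press.
There are look-alikes about, which are no part of the job. Leave any brown or orange look-alike of the wide_specimen alone.

How it is judged:
On the way, in this order (a step that is already met when the one before it is completed fails the run):
1. the wide specimen stands on the press's table at the pins, let go (horizontal distance between wide_specimen and nest below 0.012 m and z of wide_specimen in the frame of nest between -0.004 and 0.004 m and contact force between the fingers and wide_specimen below 0.1 N and angle between wide_specimen's own z axis and vertical below 0.1 rad), for 0.2 s.
2. the safety catch is flipped outward (value of joint catch above 1.1 rad), for 0.2 s.
3. the handle is pulled over and held (value of joint lever above 1 rad and contact force between stamp and wide_specimen above 4 N), for 0.3 s.
At the end, for the whole second after the job is handed in: The fingers still hold the handle (over 1.5 N on it) within 0.12 rad of its front stop (joint above 1.0), the stamp presses the wide specimen with more than 4 N, the specimen is flat on the table within 5 mm of its seat at the pins, and the catch is flipped out (above 1.1 rad) (all of step 3 and contact force between the fingers and lever above 1.5 N and horizontal distance between wide_specimen and nest below 0.005 m and z of wide_specimen in the frame of nest between -0.004 and 0.004 m and value of joint catch above 1.1 rad); the arm keeps its last pose, push and grip.
It fails at once if the handle is forced past the catch (value of joint lever above 0.3 rad and value of joint catch below 0.25 rad).
It fails at once if a smaller specimen is moved (distance of any of small_specimen_a, small_specimen_b from where it was at the start of the episode above 0.02 m).
It also fails if it takes over 70 s, if anything falls off the work surface, if the arm or the gripper's body presses on something with over 40 N, if the wrist force passes 120 N, or if a joint passes its speed limit or range.

## Robot

A 6-joint arm with a two-finger parallel gripper is mounted at the origin on a cart in front of the work surface, level with it; the furniture and walls round the work are solid. World frame = base frame: x ahead of the robot, y to its left, z up, the work surface at z = 0. Lengths are in m, angles in rad, forces in N, time in s.
With the tool pointing down it reaches from about 0.275 to 0.975 m from the base axis. Payload 8.4 kg.
Tool frame: the origin (TCP) lies at the very end of the fingers, on their centre line; the grasp point (between the pads) lies 19 mm behind it (bot.pinch_z is the distance from the TCP to the grasp point, in m); y points along the fingers, x is the direction in which the jaws open and shut, and the axes are right-handed (so a half turn about y gives the same grasp; the last joint's range is limited). The gripper opens to 92 mm and grips with 3 to 60 N. Pads are 20 mm wide; open, the fingers measure 128 mm over their backs; the gripper's body (75 mm by 189 mm) begins 69 mm behind the grasp point.
Start: joints at [-1.299, 0.353, 1.633, -0, 1.155, -0.002], TCP at [0.169, -0.602, 0.185] pointing down, gripper open.
Joint ranges: [-2.63, 2.63], [-0.92, 2.1], [0.06, 2.66], [-1.3, 4.44], [0, 2.69], [-3.02, 3.02]. Speed limits (rad/s): [2.22, 2.22, 2.79, 3.14, 3.14, 3.14].

## Interface

Orientations are given as a 3x3 rotation matrix whose columns are the frame's x, y, z axes.
In Python, from bench import bot gives the robot as it stands.
- The arm moves only by the tool step_arm, never from a script. Its arguments are lists of equal length, an entry for each row: "dr": the turn, a rotation vector about the tool's x, y, z in degrees, a list of three; "linear": the shift along the tool's x, y, z in mm, a list of three; "jaw": the opening, from 0 (shut) to 1 (fully open). A call has 1 to 8 rows; each row shifts and turns the pose as measured when the row begins, along the tool's axes as they then stand; what a row does not reach is not made up. A row lasts 1/8 s, in which the tool goes at most 62.5 mm and 10.7 degrees, less where a joint would pass 70% of its speed; a pose out of reach is approached as far as the arm can. A call is refused whole if a number of a shift passes 62.5 or a number of a turn 10.7, either way. A call with a gripper value outside its range is refused whole. The fingers move at their own pace and stop on an object; "newtons" is the grip in N (left out, the last holds). Time passes only in rows, so rows that do not move let the fingers close. It gives the time, the measured TCP pose, the force and the opening at its end, in the units of the state.
- bot.get_obs(): the state, without advancing time (a new reading comes with each control period).
- bot.read_camera(name): name is "scene" or "top"; returns the picture (384x512x3 uint8, blue, green, red); there is no depth.
- bot.camera_model(name): a dict with "camera_matrix" (3x3 intrinsics, pixels), "R" (3x3) and "t" (3): a world point X has camera coordinates R X + t. Camera axes: x right, y down, z forward; pixel columns grow to the right and rows downward; lengths in m; the calibration is good to about 2 mm. A picture is of the moment at which its call begins. camera_model takes no time and is no camera call.
- bot.hand_in(): hands the job in, once; it reports no verdict.
The state is a dict: "clock": time; "q": joint angles; "qvel": joint speeds; "joint_efforts": joint torques, N m; "position": TCP position; "ee_rot": TCP orientation; "ft_force": force on the tool from outside, world axes, zero at the start; "ft_torque": the same for the moment, N m; "gripper_width": finger opening in m.
Only numpy, scipy, OpenCV 4.12 (cv2) and the standard library are available. Lean on these libraries where they do the work, as an engineer would, in place of code of your own. Each camera call takes 0.05 s, during which the arm holds its last target.

## Working session

There is one attempt and no reset: what is moved stays moved. The work goes in short steps, Python scripts to look and compute and a tool call to move; the robot and the scene stay as the last step left them, time stands still between calls to the robot, and variables do not carry over. Pictures are saved under pics/ and viewed, and the job is handed in when it is done.

Besides the shell and the picture viewer there is one more tool, called after "Request:" as name(argument=value, ...), one argument or row to a line, values as JSON. step_arm: Moves the arm, as the interface text tells. Its arguments: {"type":"object","properties":{"dr":{"type":"array","items":{"type":"array","items":{"type":"number"}}},"linear":{"type":"array","items":{"type":"array","items":{"type":"number"}}},"jaw":{"type":"array","items":{"type":"number"}},"newtons":{"type":"number"}},"required":["dr","linear","jaw"]}

```bash
mkdir -p pics
python3 - <<'E'
from bench import bot
import cv2,numpy as np
for n in("scene","top"):
    im=bot.read_camera(n); cv2.imwrite(f"pics/{n}0.png",im)
    m=bot.camera_model(n); print(n,np.array(m["camera_matrix"]).round(1).tolist(),np.array(m["R"]).round(4).tolist(),np.array(m["t"]).round(4).tolist())
o=bot.get_obs(); print(o["clock"],o["position"],o["ee_rot"],o["gripper_width"],bot.pinch_z)
E
```

```text
scene [[473.6, 0.0, 253.8], [0.0, 473.6, 188.6], [0.0, 0.0, 1.0]] [[-0.7103, -0.7038, 0.0103], [-0.4203, 0.4124, -0.8082], [0.5646, -0.5784, -0.5888]] [0.3052, 0.3897, 0.6519]
top [[362.3, 0.0, 259.0], [0.0, 362.3, 189.2], [0.0, 0.0, 1.0]] [[0.0286, -0.9995, 0.0144], [-0.9949, -0.0298, -0.096], [0.0964, -0.0116, -0.9953]] [-0.1457, 0.5423, 0.9108]
0.1 [ 0.16884601 -0.60123655  0.18426489] [[ 2.70409735e-01 -3.71169644e-04  9.62745261e-01]
 [-9.62744492e-01  1.21665312e-03  2.70409989e-01]
 [-1.27169500e-03 -9.99999191e-01 -2.83466834e-05]] 0.09224833206743492 0.0187
```

View pics/scene0.png

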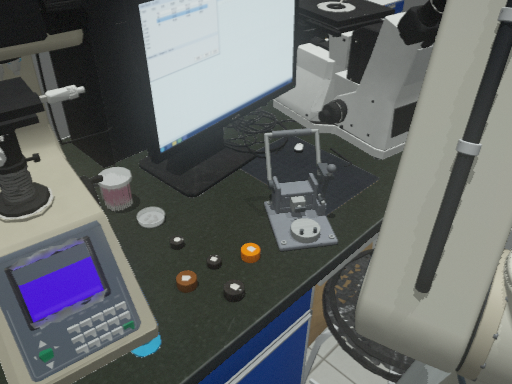

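View pics/top0.png

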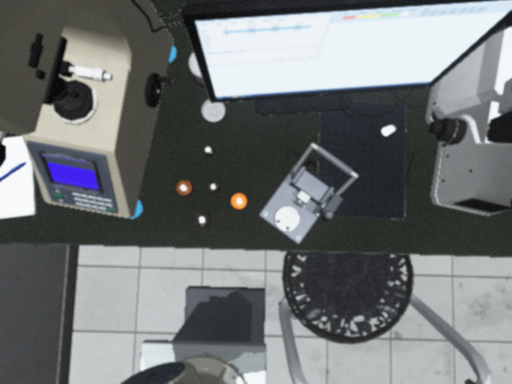

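```bash
cat > h.py <<'E'
from bench import bot
import cv2,numpy as np
def cam(n):
    m=bot.camera_model(n); return np.array(m["camera_matrix"]),np.array(m["R"]),np.array(m["t"])
def proj(n,X):
    K,R,t=cam(n); p=K@(R@np.asarray(X,float)+t); return p[:2]/p[2]
def plane(n,px,z):
    K,R,t=cam(n); c=-R.T@t; d=R.T@np.linalg.inv(K)@np.array([px[0],px[1],1.]); return c+d*(z-c[2])/d[2]
def tri(pa,pb):
    A=[]
    for n,p in(("scene",pa),("top",pb)):
        K,R,t=cam(n);P=K@np.c_[R,t];A+=[p[0]*P[2]-P[0],p[1]*P[2]-P[1]]
    v=np.linalg.svd(np.array(A))[2][-1];return v[:3]/v[3]
E
python3 - <<'E'
from h import *
s=cv2.imread("pics/scene0.png");t=cv2.imread("pics/top0.png")
cv2.imwrite("pics/s1.png",cv2.resize(s[110:310,150:350],None,fx=3,fy=3,interpolation=cv2.INTER_CUBIC))
cv2.imwrite("pics/t1.png",cv2.resize(t[135:255,170:370],None,fx=4,fy=4,interpolation=cv2.INTER_CUBIC))
for p in[(202,220),(213,187),(208,150)]: print(plane("top",p,.02))
for p in[(234,287),(215,259),(177,239)]: print(plane("scene",p,.02))
E
```

```text
[0.46282821 0.01501872 0.02      ]
[ 0.54926951 -0.00983106  0.02      ]
[0.64666517 0.00728515 0.02      ]
[0.46490272 0.01761503 0.02      ]
[ 0.54588371 -0.00631355  0.02      ]
[0.64680424 0.01116182 0.02      ]
```

View pics/s1.png

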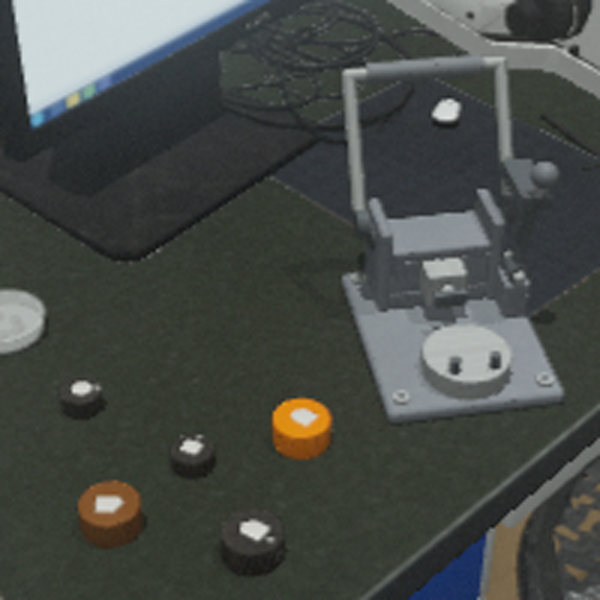

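View pics/t1.png

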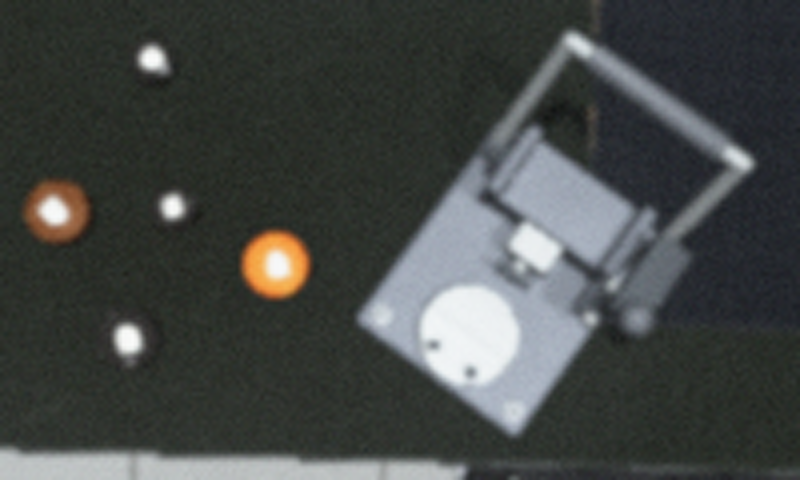

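Run:
```python
from h import *
s=cv2.imread("pics/scene0.png");t=cv2.imread("pics/top0.png")
g=lambda im:np.clip(im.astype(float)*3.2,0,255).astype(np.uint8)
a=cv2.resize(g(s[272:312,210:260]),None,fx=8,fy=8,interpolation=cv2.INTER_CUBIC)
b=cv2.resize(g(t[200:240,180:230]),None,fx=8,fy=8,interpolation=cv2.INTER_CUBIC)
cv2.imwrite("pics/sp.png",np.hstack([a,b]))
# white table disc
m=(t.min(2)>150).astype(np.uint8); n,l,st,c=cv2.connectedComponentsWithStats(m[170:240,270:310])
for i in range(1,n):
  if st[i,4]>100:
    p=c[i]+[270,170]; print("table",p,st[i],plane("top",p,.03))
# yaw from top: crop->px
f=lambda x,y:(170+(x+.5)/4-.5,135+(y+.5)/4-.5)
gs=lambda x,y:(150+(x+.5)/3-.5,110+(y+.5)/3-.5)
L=plane("top",f(575,43),.175);Rr=plane("top",f(741,160),.175);d=L-Rr;print("bar",L,Rr,(L+Rr)/2,np.linalg.norm(d),np.arctan2(-d[0],d[1]))
A=plane("top",f(358,318),.012);B=plane("top",f(516,437),.012);d=A-B;print("front",A,B,np.linalg.norm(d),np.arctan2(-d[0],d[1]))
A=plane("scene",gs(393,416),.012);B=plane("scene",gs(561,394),.012);d=A-B;print("frontS",A,B,np.linalg.norm(d),np.arctan2(-d[0],d[1]))
print("tableS",plane("scene",gs(466,353),.03))
print("knob",tri(gs(545,174),f(637,320)))
print("barL",tri(gs(352,72),f(575,43)),"barR",tri(gs(502,62),f(741,160)))
```

```text
table [304.06756757 188.15540541] [ 27   2  13  31 296] [ 0.552346   -0.24616945  0.03      ]
table [288.65235749 213.57705841] [   0   13   40   57 1421] [ 0.48555966 -0.20761957  0.03      ]
bar [ 0.63293429 -0.24535204  0.175     ] [ 0.5705335  -0.33758109  0.175     ] [ 0.6017339  -0.29146656  0.175     ] 0.11135554248449303 -0.5948376950068363
front [ 0.48246225 -0.13211565  0.012     ] [ 0.40834201 -0.23689144  0.012     ] 0.1283424151368536 -0.6156868897764446
frontS [ 0.47936151 -0.12995936  0.012     ] [ 0.41052542 -0.23192048  0.012     ] 0.12302227008362708 -0.5938327603715717
tableS [ 0.47417375 -0.20101624  0.03      ]
knob [ 0.48327153 -0.28794544  0.13913994]
barL [ 0.632678   -0.24436768  0.17845393] barR [ 0.56888959 -0.33848076  0.17585261]
```

View pics/sp.png

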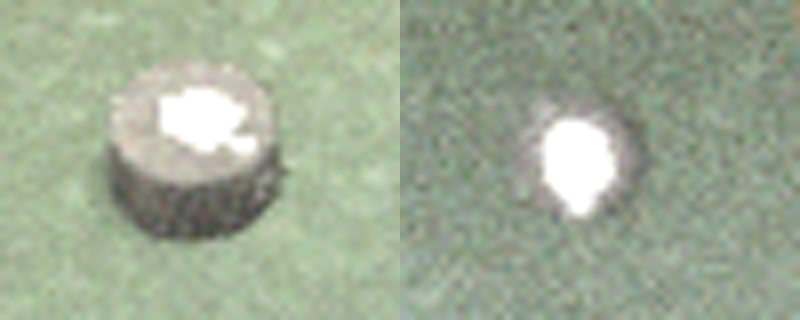

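Run:
```python
from h import *
s=cv2.imread("pics/scene0.png");t=cv2.imread("pics/top0.png")
a=cv2.resize(s[205:255,255:345],None,fx=8,fy=8,interpolation=cv2.INTER_CUBIC)
b=cv2.resize(t[170:248,255:345],None,fx=7,fy=7,interpolation=cv2.INTER_CUBIC)
cv2.imwrite("pics/pa.png",a);cv2.imwrite("pics/pb.png",b)
```

```text
(no output)
```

View pics/pa.png

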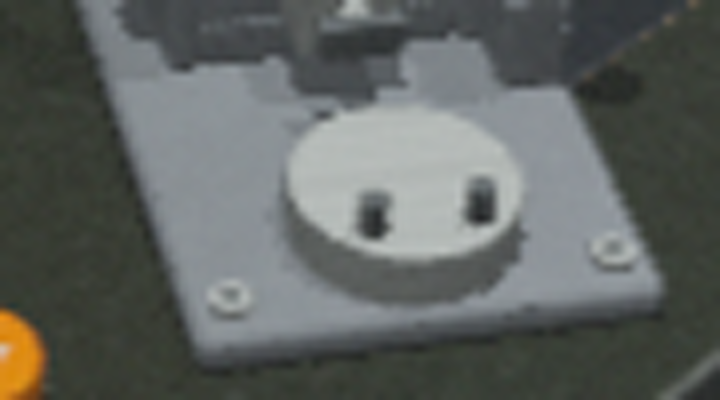

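View pics/pb.png

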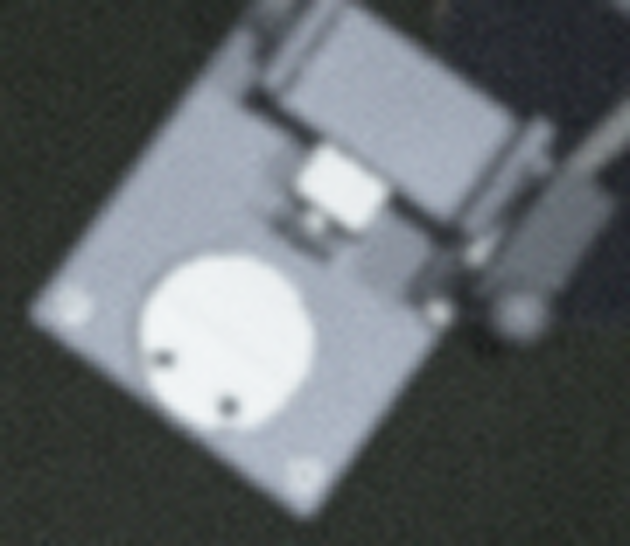

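Run:
```python
from h import *
from scipy.optimize import least_squares
T=lambda x,y:(255+(x+.5)/7-.5,170+(y+.5)/7-.5)
S=lambda x,y:(255+(x+.5)/8-.5,205+(y+.5)/8-.5)
f=lambda x,y:(170+(x+.5)/4-.5,135+(y+.5)/4-.5)
gs=lambda x,y:(150+(x+.5)/3-.5,110+(y+.5)/3-.5)
def an(A,B):d=A-B;return np.round([np.hypot(*d[:2]),np.arctan2(-d[0],d[1])],4),((A+B)/2).round(4)
print("screws",an(plane("top",T(72,304),.014),plane("top",T(304,473),.014)),an(plane("scene",S(231,297),.014),plane("scene",S(614,250),.014)))
print("pins",an(plane("top",T(164,357),.042),plane("top",T(229,406),.042)),an(plane("scene",S(374,197),.042),plane("scene",S(481,182),.042)))
print("tableS",plane("scene",S(404,182),.03))
print("knobs z139",plane("top",T(520,314),.139),plane("scene",gs(545,174),.139))
# plate-left edge top
A=plane("top",T(30,313),.012);B=plane("top",T(248,30),.012);d=B-A;print("left edge yaw",np.arctan2(d[1],d[0]))
A=plane("scene",S(200,355),.012);B=plane("scene",S(105,75),.012);d=B-A;print("left edge yaw S",np.arctan2(d[1],d[0]))
A=plane("top",T(345,5),.086);B=plane("top",T(520,130),.086);print("head",an(A,B))
print("spec",plane("scene",(233.56,287.06),.021),plane("top",(180+180/8-.5,200+163/8-.5),.021))
```

```text
screws (array([ 0.1063, -0.6003]), array([ 0.4557, -0.1908,  0.014 ])) (array([ 0.1061, -0.6022]), array([ 0.4575, -0.1914,  0.014 ]))
pins (array([ 0.0293, -0.6169]), array([ 0.4583, -0.1918,  0.042 ])) (array([ 0.0295, -0.5726]), array([ 0.4595, -0.1919,  0.042 ]))
tableS [ 0.47412319 -0.20116498  0.03      ]
knobs z139 [ 0.4828057  -0.28861288  0.139     ] [ 0.48386993 -0.28765114  0.139     ]
left edge yaw -0.6286376868973176
left edge yaw S -0.6009944806290711
head (array([ 0.0746, -0.598 ]), array([ 0.5694, -0.2681,  0.086 ]))
spec [0.4647069  0.01891719 0.021     ] [0.46314185 0.01489044 0.021     ]
```

Request:
step_arm(
  dr=[
    [0,10,0],
    [0,10,0],
    [0,10,0],
    [0,10,0],
    [0,10,0],
    [0,0,0],
  ],
  linear=[
    [0,-25,0],
    [0,-25,0],
    [0,-25,0],
    [0,-25,0],
    [0,-25,0],
    [0,0,0],
  ],
  jaw=[0.7,0.7,0.7,0.7,0.7,0.7],
  newtons=15,
)

```text
clock: 0.85
position: [0.1684, -0.5997, 0.3095]
ee_rot: [[-0.585, -0.002, 0.811], [-0.811, 0.007, -0.585], [-0.005, -1.0, -0.006]]
ft_force: [-0.2, -0.1, 0.3]
gripper_width: 0.0639
```

```bash
cat > go.py <<'E'
import sys
from h import *
def go(p):
    o=bot.get_obs();R=np.array(o["ee_rot"]);d=R.T@(np.array(p)-o["position"])*1000
    print("clk",o["clock"],"pos",np.round(o["position"],4),"head",np.degrees(np.arctan2(R[1,2],R[0,2])).round(2),"ydir",R[:,1].round(3),"w",round(o["gripper_width"],4),"f",np.round(o["ft_force"],1),"q6",np.round(o["q"],2))
    print("delta tool mm",d.round(1))
if __name__=="__main__": go([float(v) for v in sys.argv[1:4]])
E
python3 go.py .464 .017 .2
```

```text
clk 0.85 pos [ 0.1684 -0.5997  0.3095] head -35.79 ydir [-0.002  0.007 -1.   ] w 0.0639 f [-0.2 -0.1  0.3] q6 [-1.3   0.27  1.48 -0.    1.4   0.9 ]
delta tool mm [-672.6  113.4 -120.2]
```

Request:
step_arm(
  dr=[
    [0,0,0],
    [0,0,0],
    [0,0,0],
    [0,0,0],
    [0,0,0],
    [0,0,0],
    [0,0,0],
    [0,0,0],
  ],
  linear=[
    [-56,0,-10],
    [-56,0,-10],
    [-56,0,-10],
    [-56,0,-10],
    [-56,0,-10],
    [-56,0,-10],
    [-56,0,-10],
    [-56,0,-10],
  ],
  jaw=[0.7,0.7,0.7,0.7,0.7,0.7,0.7,0.7],
)

```text
clock: 1.85
position: [0.3592, -0.1733, 0.3009]
ee_rot: [[-0.559, -0.009, 0.829], [-0.829, 0.018, -0.558], [-0.01, -1.0, -0.018]]
ft_force: [0.9, -0.5, 0.4]
gripper_width: 0.0643
```

```bash
python3 go.py .464 .017 .2
```

```text
clk 1.85 pos [ 0.3592 -0.1733  0.3009] head -33.95 ydir [-0.009  0.018 -1.   ] w 0.0643 f [ 0.9 -0.5  0.4] q6 [-0.47 -0.11  1.91  0.01  1.36  1.7 ]
delta tool mm [-215.3  103.3  -17.5]
```

Request:
step_arm(
  dr=[
    [0,0,0],
    [0,0,0],
    [0,0,0],
    [0,0,0],
    [0,0,0],
  ],
  linear=[
    [-54,12,-5],
    [-54,12,-5],
    [-54,12,-4],
    [-54,12,-4],
    [0,0,0],
  ],
  jaw=[0.7,0.7,0.7,0.7,0.7],
)

```text
clock: 2.48
position: [0.4625, 0.0279, 0.2475]
ee_rot: [[-0.534, -0.016, 0.845], [-0.845, 0.018, -0.534], [-0.007, -1.0, -0.023]]
ft_force: [-0.3, -1.0, 0.2]
gripper_width: 0.0641
```

```bash
cat > go.py <<'E'
import sys
from h import *
from scipy.spatial.transform import Rotation as Ro
def go(p,head=-.6,tilt=0):
    o=bot.get_obs();R=np.array(o["ee_rot"]);d=R.T@(np.array(p)-o["position"])*1000
    z=np.array([np.cos(head),np.sin(head),0]);y=np.array([0,0,-1.]);x=np.cross(y,z)
    Rt=np.c_[x,y,z]@Ro.from_rotvec([np.radians(tilt),0,0]).as_matrix()
    rv=np.degrees(Ro.from_matrix(R.T@Rt).as_rotvec())
    print("clk",o["clock"],"pos",np.round(o["position"],4),"ydir",R[:,1].round(3),"w",round(o["gripper_width"],4),"f",np.round(o["ft_force"],1),"q",np.round(o["q"],2))
    print("delta tool mm",d.round(1),"rot deg",rv.round(2))
if __name__=="__main__":
    a=[float(v) for v in sys.argv[1:]]; go(a[:3],*a[3:])
E
python3 go.py .464 .017 .2
python3 - <<'E'
from h import *
a=bot.read_camera("scene");b=bot.read_camera("top");cv2.imwrite("pics/s2.png",np.vstack([a[60:360,100:400]]));cv2.imwrite("pics/t2.png",b)
E
```

```text
clk 2.475 pos [0.4625 0.0279 0.2475] ydir [-0.016  0.018 -1.   ] w 0.0641 f [-0.3 -1.   0.2] q [0.04 0.04 1.88 0.02 1.23 2.17]
delta tool mm [ 8.7 47.3  8.2] rot deg [ 1.32  2.08 -0.39]
```

View pics/s2.png

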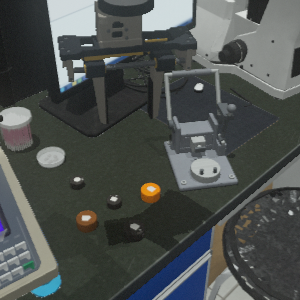

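View pics/t2.png

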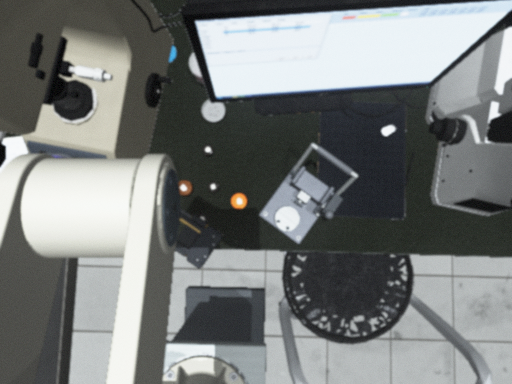

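Request:
step_arm(
  dr=[
    [5.7,1,0],
    [5.6,1,-0.4],
    [0,0,0],
  ],
  linear=[
    [4,20,4],
    [4,20,4],
    [0,0,0],
  ],
  jaw=[0.7,0.7,0.7],
)

```text
clock: 2.95
position: [0.4635, 0.0095, 0.2074]
ee_rot: [[-0.567, 0.147, 0.811], [-0.824, -0.101, -0.558], [-0.0, -0.984, 0.179]]
ft_force: [0.2, 0.5, 0.2]
gripper_width: 0.0645
```

```bash
python3 go.py .465 .016 .005 -.6 10
```

```text
clk 2.95 pos [0.4635 0.0095 0.2074] ydir [ 0.147 -0.101 -0.984] w 0.0645 f [0.2 0.5 0.2] q [ 0.12 -0.01  2.04 -0.14  0.98  2.36]
delta tool mm [ -6.1 198.8 -38.6] rot deg [-0.28 -0.14  0.01]
```

Request:
step_arm(
  dr=[
    [0,0,0],
    [0,0,0],
    [0,0,0],
    [0,0,0],
    [0,0,0],
  ],
  linear=[
    [-2,40,-8],
    [-2,40,-8],
    [-2,40,-8],
    [0,40,-7],
    [0,0,0],
  ],
  jaw=[0.7,0.7,0.7,0.7,0.7],
)

```text
clock: 3.58
position: [0.4711, 0.0112, 0.0463]
ee_rot: [[-0.567, 0.149, 0.81], [-0.824, -0.099, -0.558], [-0.003, -0.984, 0.179]]
ft_force: [0.7, -0.0, 0.5]
gripper_width: 0.0645
```

```bash
python3 go.py .465 .016 .005 -.6 10
python3 - <<'E'
from h import *
a=bot.read_camera("scene");cv2.imwrite("pics/s3.png",cv2.resize(a[220:340,170:320],None,fx=5,fy=5))
E
```

```text
clk 3.575 pos [0.4711 0.0112 0.0463] ydir [ 0.149 -0.099 -0.984] w 0.0645 f [ 0.7 -0.   0.5] q [ 0.12  0.25  2.19 -0.21  0.58  2.46]
delta tool mm [ -0.4  39.3 -15. ] rot deg [-0.29 -0.2  -0.15]
```

View pics/s3.png

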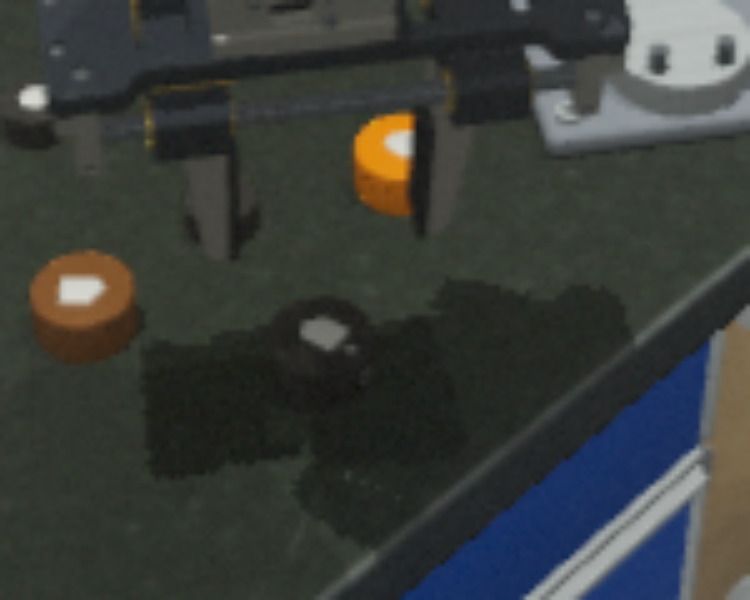

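Request:
step_arm(
  dr=[
    [0,0,0],
    [0,0,0],
    [0,0,0],
  ],
  linear=[
    [0,20,-8],
    [0,18,-7],
    [0,0,0],
  ],
  jaw=[0.7,0.7,0.7],
)

```text
clock: 4.0
position: [0.4727, 0.0148, 0.0137]
ee_rot: [[-0.568, 0.16, 0.807], [-0.823, -0.098, -0.56], [-0.01, -0.982, 0.188]]
ft_force: [-0.2, 0.7, -0.2]
gripper_width: 0.0642
```

```bash
python3 go.py .465 .016 .005 -.6 10
```

```text
clk 4.0 pos [0.4727 0.0148 0.0137] ydir [ 0.16  -0.098 -0.982] w 0.0642 f [-0.2  0.7 -0.2] q [ 0.12  0.32  2.21 -0.26  0.48  2.52]
delta tool mm [ 3.5  7.2 -8.6] rot deg [-0.82 -0.35 -0.54]
```

Request:
step_arm(
  dr=[
    [-0.8,0,-0.5],
    [0,0,0],
    [0,0,0],
  ],
  linear=[
    [3,5,-8],
    [1,3,-2],
    [0,0,0],
  ],
  jaw=[0.7,0.7,0.7],
)

```text
clock: 4.38
position: [0.4662, 0.0161, 0.0071]
ee_rot: [[-0.57, 0.148, 0.808], [-0.822, -0.097, -0.561], [-0.004, -0.984, 0.177]]
ft_force: [-0.4, -0.1, 0.6]
gripper_width: 0.0643
```

```bash
python3 go.py .465 .016 .005 -.6 10
```

```text
clk 4.375 pos [0.4662 0.0161 0.0071] ydir [ 0.148 -0.097 -0.984] w 0.0643 f [-0.4 -0.1  0.6] q [ 0.13  0.33  2.22 -0.26  0.47  2.53]
delta tool mm [ 0.8  1.9 -1.3] rot deg [-0.2  -0.4  -0.19]
```

Close on it.

Request:
step_arm(
  dr=[
    [0,0,0],
    [0,0,0],
    [0,0,0],
    [0,0,0],
    [0,0,0],
  ],
  linear=[
    [0,1.5,-1],
    [0,0,0],
    [0,0,0],
    [0,0,0],
    [0,0,0],
  ],
  jaw=[0.3,0.3,0.3,0.3,0.3],
  newtons=15,
)

```text
clock: 5.0
position: [0.4658, 0.0167, 0.0057]
ee_rot: [[-0.57, 0.148, 0.808], [-0.822, -0.097, -0.561], [-0.005, -0.984, 0.177]]
ft_force: [-0.4, 0.2, -0.1]
gripper_width: 0.0276
```

```bash
python3 go.py .464 .017 .25 -.6 10
```

```text
clk 5.0 pos [0.4658 0.0167 0.0057] ydir [ 0.148 -0.097 -0.984] w 0.0276 f [-0.4  0.2 -0.1] q [ 0.13  0.33  2.22 -0.26  0.47  2.53]
delta tool mm [  -0.4 -240.7   41.7] rot deg [-0.22 -0.38 -0.2 ]
```

Run:
```python
from h import *
a=bot.read_camera("scene");cv2.imwrite("pics/s4.png",cv2.resize(a[220:340,170:320],None,fx=5,fy=5))
b=bot.read_camera("top");cv2.imwrite("pics/t4.png",cv2.resize(b[130:260,140:300],None,fx=5,fy=5)[:600])
```

```text
(no output)
```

View pics/s4.png

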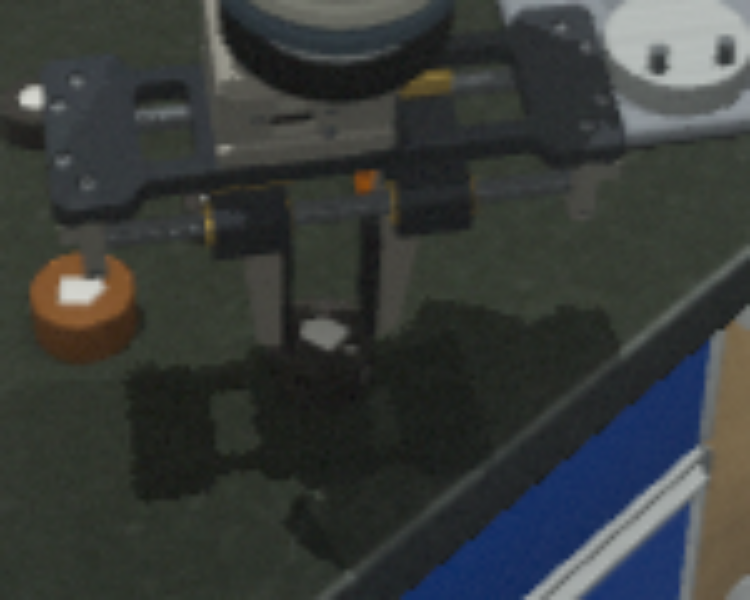

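View pics/t4.png

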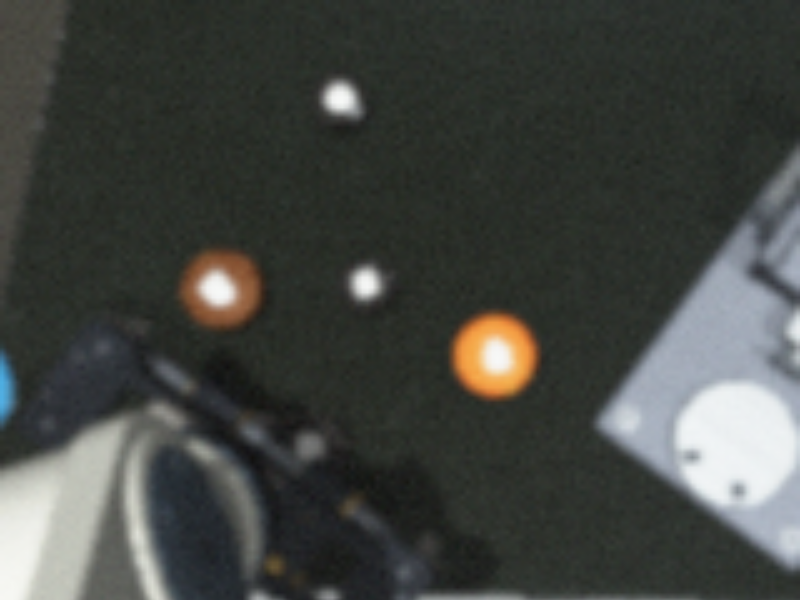

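Run:
```python
from h import *
o=bot.get_obs();R=np.array(o["ee_rot"]);p=o["position"]
a=cv2.resize(bot.read_camera("scene")[260:320,205:265],None,fx=10,fy=10,interpolation=cv2.INTER_CUBIC)
a=np.clip(a.astype(float)*3,0,255).astype(np.uint8)
for X in(p,p-.0187*R[:,1],p+R[:,0]*.0138,p-R[:,0]*.0138):
    u=proj("scene",X);print(u);cv2.circle(a,tuple(int(v) for v in ((u-[205,260]+.5)*10)),4,(0,0,255),-1)
th=np.linspace(0,6.28,60)
for z in(0,.021):
  for q in th:
    u=proj("scene",[.464+.02*np.cos(q),.017+.02*np.sin(q),z]);cv2.circle(a,tuple(int(v) for v in ((u-[205,260]+.5)*10)),2,(0,255,0),-1)
cv2.imwrite("pics/s5.png",a)
```

```text
[234.13841247 291.61091706]
[234.31057463 286.26447593]
[241.29148405 290.67261097]
[226.95099939 292.5537279 ]
```

View pics/s5.png

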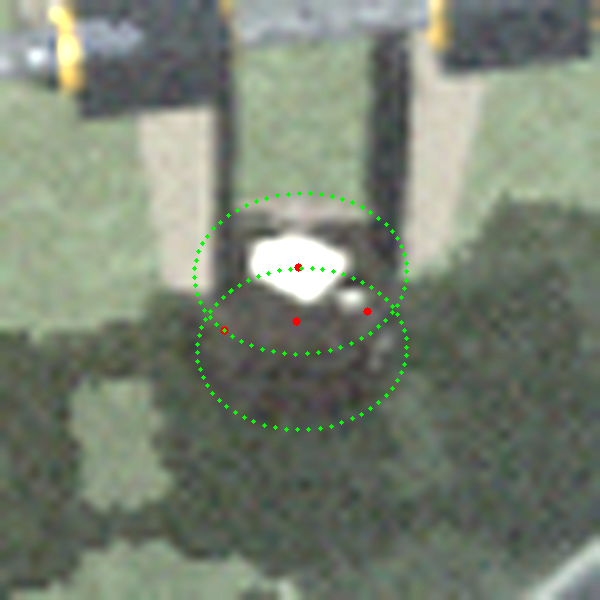

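Request:
step_arm(
  dr=[
    [0,0,0],
    [0,0,0],
  ],
  linear=[
    [0,-25,4],
    [0,-25,4],
  ],
  jaw=[0.3,0.3],
)

```text
clock: 5.4
position: [0.4631, 0.0168, 0.0557]
ee_rot: [[-0.57, 0.144, 0.809], [-0.822, -0.098, -0.561], [-0.002, -0.985, 0.174]]
ft_force: [1.1, -0.4, 0.2]
gripper_width: 0.0276
```

Run:
```python
from h import *
a=bot.read_camera("scene");cv2.imwrite("pics/s6.png",cv2.resize(a[240:320,190:290],None,fx=7,fy=7,interpolation=cv2.INTER_CUBIC))
```

```text
(no output)
```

View pics/s6.png

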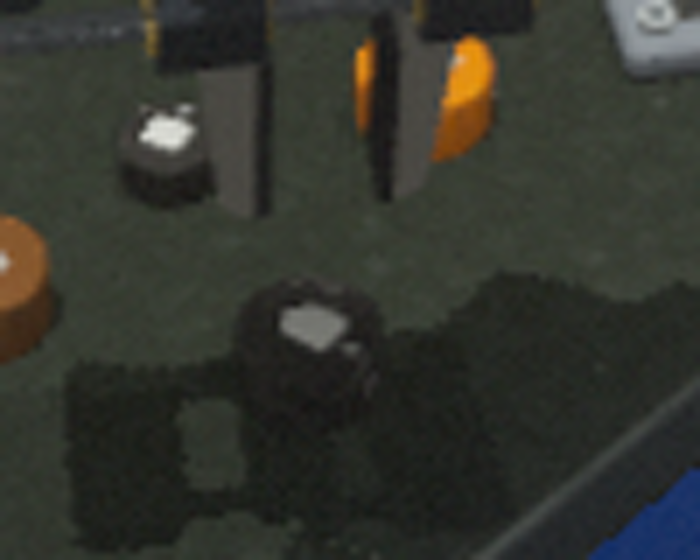

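Run:
```python
from h import *
o=bot.get_obs();R=np.array(o["ee_rot"]);p=o["position"]
print(proj("scene",p),proj("scene",p+R[:,0]*.0138),proj("scene",p-R[:,0]*.0138),R,p)
print(proj("scene",p+R[:,2]*.01),proj("scene",p-R[:,2]*.01))
print(plane("scene",(235.7,269.3),.0557))
c=-cam("scene")[1].T@cam("scene")[2];print(c)
```

```text
[233.9478234  272.52831902] [241.36209623 271.5995255 ] [226.49668271 273.46173101] [[-0.56944389  0.14766814  0.80865801]
 [-0.82201943 -0.09725674 -0.56109285]
 [-0.0042081  -0.98424349  0.17676833]] [0.4648343  0.01705681 0.05838386]
[233.14135505 268.02308966] [234.76693999 277.10420616]
[0.47041484 0.00737215 0.0557    ]
[0.01247643 0.43112538 0.69571741]
```

Request:
step_arm(
  dr=[
    [0,0,0],
    [0,0,0],
    [0,0,0],
  ],
  linear=[
    [0,-20,4],
    [0,0,0],
    [0,0,0],
  ],
  jaw=[0.7,0.7,0.7],
)

```text
clock: 5.82
position: [0.4652, 0.0167, 0.0789]
ee_rot: [[-0.57, 0.149, 0.808], [-0.822, -0.097, -0.561], [-0.005, -0.984, 0.178]]
ft_force: [-0.6, -0.9, -0.1]
gripper_width: 0.0559
```

Run:
```python
from h import *
o=bot.get_obs();R=np.array(o["ee_rot"]);p=o["position"];w=o["gripper_width"]/2;print(p,R.round(3).tolist(),w*2)
out=[]
for n,(x0,y0,x1,y1) in(("scene",(190,220,270,320)),("top",(160,170,260,270))):
    a=cv2.resize(bot.read_camera(n)[y0:y1,x0:x1],None,fx=6,fy=6,interpolation=cv2.INTER_CUBIC)
    a=np.clip(a.astype(float)*2,0,255).astype(np.uint8)
    for s in(1,-1):
      for dz in(-.01,.01):
        u=proj(n,p+s*w*R[:,0]+dz*R[:,2]);print(n,s,dz,u.round(1));cv2.circle(a,tuple(int(v) for v in ((u-[x0,y0]+.5)*6)),3,(0,0,255),-1)
    out.append(a)
cv2.imwrite("pics/s7.png",out[0]);cv2.imwrite("pics/t7.png",out[1])
```

```text
[0.46519207 0.01674505 0.07887719] [[-0.57, 0.149, 0.808], [-0.822, -0.097, -0.561], [-0.005, -0.984, 0.178]] 0.05591412515866352
scene 1 -0.01 [249.9 267.1]
scene 1 0.01 [248.  258.1]
scene -1 -0.01 [219.1 270.9]
scene -1 0.01 [217.7 261.7]
top 1 -0.01 [204.7 228.9]
top 1 0.01 [209.5 222.3]
top -1 -0.01 [186.3 215.1]
top -1 0.01 [191.  208.6]
```

View pics/s7.png

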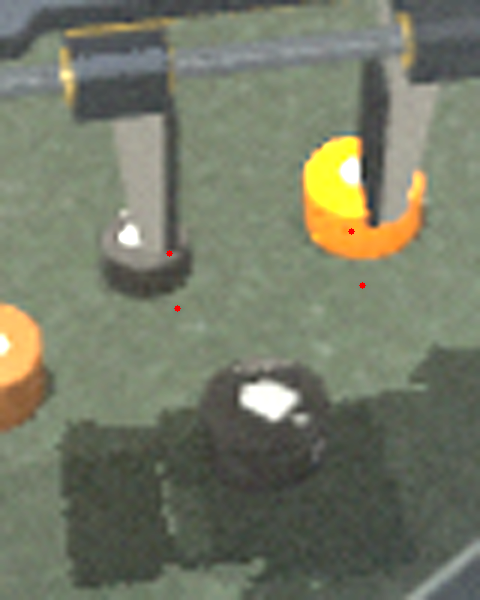

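View pics/t7.png

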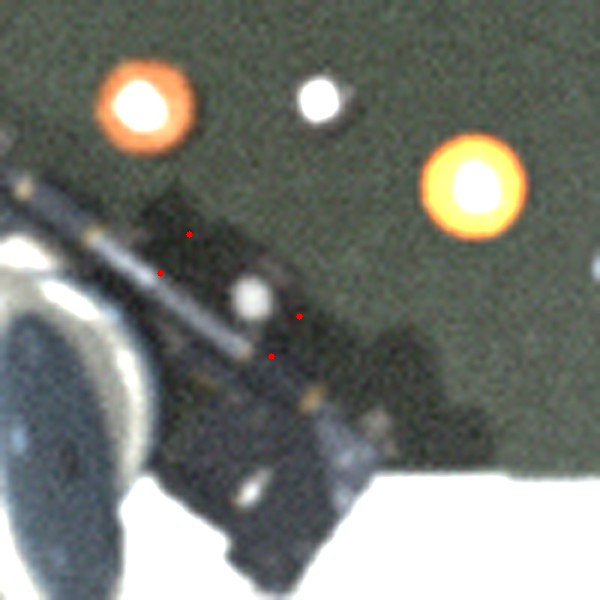

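Request:
step_arm(
  dr=[
    [0,0,0],
    [0,0,0],
    [0,0,0],
    [0,0,0],
  ],
  linear=[
    [0,36,-7],
    [0,36,-7],
    [0,2,-1],
    [0,0,0],
  ],
  jaw=[0.75,0.75,0.75,0.75],
)

```text
clock: 6.42
position: [0.4636, 0.0181, 0.0004]
ee_rot: [[-0.569, 0.147, 0.809], [-0.822, -0.097, -0.561], [-0.004, -0.984, 0.176]]
ft_force: [-0.9, 0.6, -0.4]
gripper_width: 0.0691
```

```bash
python3 go.py .465 .016 -.004 -.6 10;  python3 - <<'E'
from h import *
a=bot.read_camera("scene");cv2.imwrite("pics/s8.png",np.clip(2.*cv2.resize(a[240:320,190:290],None,fx=7,fy=7,interpolation=cv2.INTER_CUBIC),0,255))
E
```

```text
clk 6.425 pos [4.636e-01 1.810e-02 4.000e-04] ydir [ 0.147 -0.097 -0.984] w 0.0691 f [-0.9  0.6 -0.4] q [ 0.13  0.34  2.22 -0.27  0.46  2.54]
delta tool mm [0.9 4.7 1.5] rot deg [-0.13 -0.35 -0.15][ WARN:0@1.905] global loadsave.cpp:1063 imwrite_ Unsupported depth image for selected encoder is fallbacked to CV_8U.
```

View pics/s8.png

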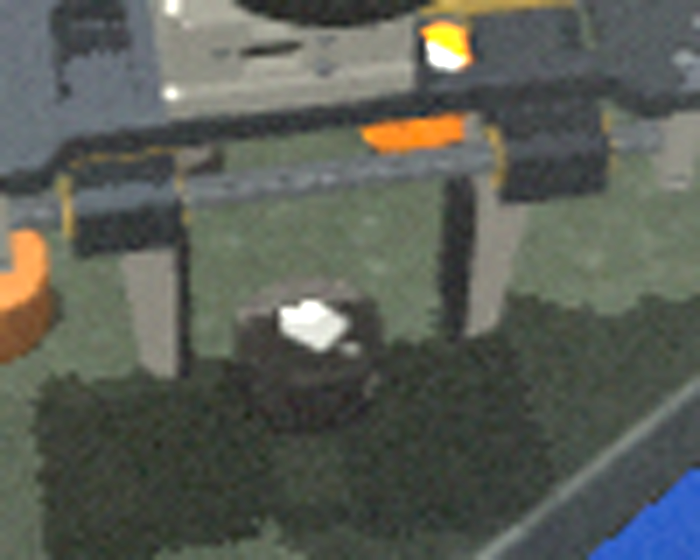

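Request:
step_arm(
  dr=[
    [0,0,0],
    [0,0,0],
  ],
  linear=[
    [0,4,-1],
    [0,1,0],
  ],
  jaw=[0.75,0.75],
)

```text
clock: 6.72
position: [0.4651, 0.0183, -0.0029]
ee_rot: [[-0.569, 0.15, 0.808], [-0.822, -0.097, -0.561], [-0.006, -0.984, 0.179]]
ft_force: [0.3, -0.5, 0.2]
gripper_width: 0.0691
```

Request:
step_arm(
  dr=[
    [0,0,0],
    [0,0,0],
  ],
  linear=[
    [0,3,0],
    [0,0,0],
  ],
  jaw=[0.75,0.75],
)

```text
clock: 6.98
position: [0.4662, 0.0181, -0.0053]
ee_rot: [[-0.569, 0.152, 0.808], [-0.822, -0.097, -0.561], [-0.007, -0.984, 0.18]]
ft_force: [-0.5, -0.3, 0.3]
gripper_width: 0.069
```

Request:
step_arm(
  dr=[
    [0,0,0],
    [0,0,0],
  ],
  linear=[
    [0,3,-2],
    [0,0,0],
  ],
  jaw=[0.75,0.75],
)

```text
clock: 7.22
position: [0.465, 0.0189, -0.0088]
ee_rot: [[-0.569, 0.152, 0.808], [-0.822, -0.097, -0.561], [-0.007, -0.984, 0.18]]
ft_force: [0.2, -0.1, -0.7]
gripper_width: 0.0687
```

Request:
step_arm(
  dr=[
    [0,0,0],
    [0,0,0],
  ],
  linear=[
    [0,2,-1],
    [0,0,0],
  ],
  jaw=[0.75,0.75],
)

```text
clock: 7.48
position: [0.4644, 0.0194, -0.0112]
ee_rot: [[-0.569, 0.152, 0.808], [-0.822, -0.097, -0.561], [-0.007, -0.984, 0.18]]
ft_force: [-0.4, 0.3, 0.6]
gripper_width: 0.0686
```

```bash
python3 go.py .465 .016 -.01 -.6 10;  python3 - <<'E'
from h import *
a=bot.read_camera("scene");cv2.imwrite("pics/s9.png",np.clip(2.*cv2.resize(a[240:320,190:290],None,fx=7,fy=7,interpolation=cv2.INTER_CUBIC),0,255).astype(np.uint8))
E
```

```text
clk 7.475 pos [ 0.4644  0.0194 -0.0112] ydir [ 0.152 -0.097 -0.984] w 0.0686 f [-0.4  0.3  0.6] q [ 0.14  0.37  2.23 -0.29  0.42  2.57]
delta tool mm [ 2.4 -0.7  2.6] rot deg [-0.35 -0.39 -0.34]
```

View pics/s9.png

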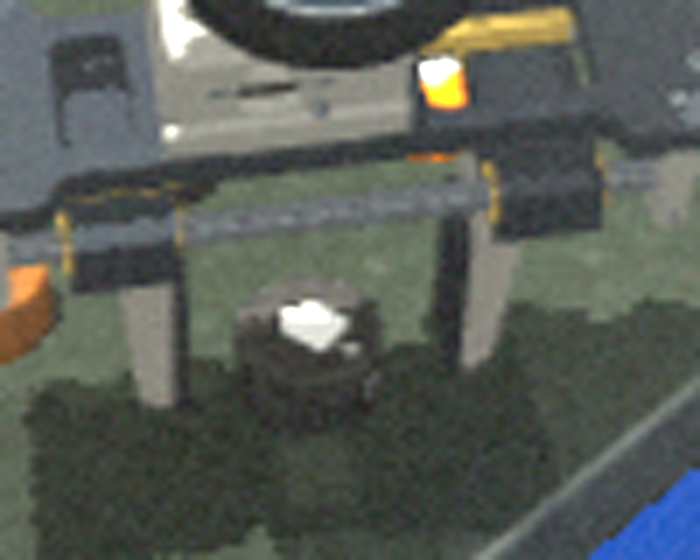

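Request:
step_arm(
  dr=[
    [0,0,0],
    [0,0,0],
    [0,0,0],
    [0,0,0],
    [0,0,0],
  ],
  linear=[
    [2,0,1],
    [0,0,0],
    [0,0,0],
    [0,0,0],
    [0,0,0],
  ],
  jaw=[0.35,0.35,0.35,0.35,0.35],
  newtons=15,
)

```text
clock: 8.15
position: [0.4642, 0.017, -0.0108]
ee_rot: [[-0.569, 0.152, 0.808], [-0.822, -0.097, -0.561], [-0.007, -0.984, 0.18]]
ft_force: [-0.1, 0.3, -0.4]
gripper_width: 0.0378
```

```bash
python3 go.py .465 .016 -.01 -.6 10;  python3 - <<'E'
from h import *
a=bot.read_camera("scene");cv2.imwrite("pics/s10.png",np.clip(2.*cv2.resize(a[240:320,190:290],None,fx=7,fy=7,interpolation=cv2.INTER_CUBIC),0,255).astype(np.uint8))
E
```

```text
clk 8.15 pos [ 0.4642  0.017  -0.0108] ydir [ 0.152 -0.097 -0.984] w 0.0378 f [-0.1  0.3 -0.4] q [ 0.13  0.36  2.23 -0.29  0.42  2.56]
delta tool mm [ 0.4 -0.6  1.3] rot deg [-0.37 -0.4  -0.36]
```

View pics/s10.png

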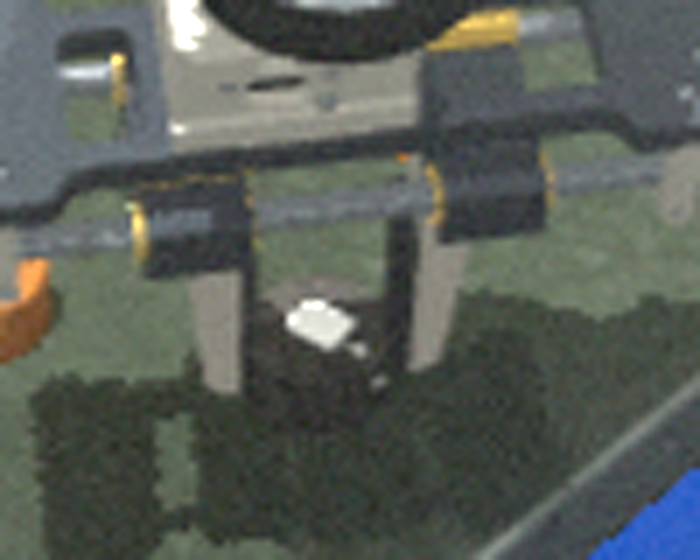

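Request:
step_arm(
  dr=[
    [0,0,0],
    [0,0,0],
    [0,0,0],
    [0,0,0],
  ],
  linear=[
    [0,0,0],
    [0,0,0],
    [0,3,-1],
    [0,0,0],
  ],
  jaw=[0.6,0.6,0.6,0.6],
)

```text
clock: 8.7
position: [0.4639, 0.0173, -0.0141]
ee_rot: [[-0.569, 0.152, 0.808], [-0.822, -0.096, -0.561], [-0.007, -0.984, 0.18]]
ft_force: [0.3, 0.6, 0.3]
gripper_width: 0.055
```

Request:
step_arm(
  dr=[
    [0,0,0],
    [0,0,0],
  ],
  linear=[
    [0,3,-1],
    [0,0,0],
  ],
  jaw=[0.6,0.6],
)

```text
clock: 8.95
position: [0.4634, 0.0176, -0.0176]
ee_rot: [[-0.569, 0.152, 0.808], [-0.822, -0.097, -0.561], [-0.007, -0.984, 0.18]]
ft_force: [0.4, -0.2, -0.4]
gripper_width: 0.0552
```

Request:
step_arm(
  dr=[
    [0,0,0],
    [0,0,0],
  ],
  linear=[
    [0,3,-1],
    [0,0,0],
  ],
  jaw=[0.6,0.6],
)

```text
clock: 9.2
position: [0.463, 0.0179, -0.021]
ee_rot: [[-0.569, 0.152, 0.808], [-0.822, -0.097, -0.561], [-0.007, -0.984, 0.18]]
ft_force: [-0.3, -1.0, 0.3]
gripper_width: 0.0552
```

Request:
step_arm(
  dr=[
    [0,0,0],
    [0,0,0],
  ],
  linear=[
    [0,2,0],
    [0,0,0],
  ],
  jaw=[0.6,0.6],
)

```text
clock: 9.45
position: [0.4634, 0.0177, -0.0231]
ee_rot: [[-0.569, 0.152, 0.808], [-0.822, -0.097, -0.561], [-0.007, -0.984, 0.18]]
ft_force: [0.3, -0.4, -0.5]
gripper_width: 0.055
```

```bash
python3 go.py .465 .016 -.01 -.6 10;  python3 - <<'E'
from h import *
a=bot.read_camera("scene");cv2.imwrite("pics/s11.png",np.clip(2.*cv2.resize(a[240:320,190:290],None,fx=7,fy=7,interpolation=cv2.INTER_CUBIC),0,255).astype(np.uint8))
E
```

```text
clk 9.45 pos [ 0.4634  0.0177 -0.0231] ydir [ 0.152 -0.097 -0.984] w 0.055 f [ 0.3 -0.4 -0.5] q [ 0.13  0.39  2.24 -0.31  0.39  2.59]
delta tool mm [  0.4 -12.5   4.6] rot deg [-0.36 -0.4  -0.35]
```

View pics/s11.png

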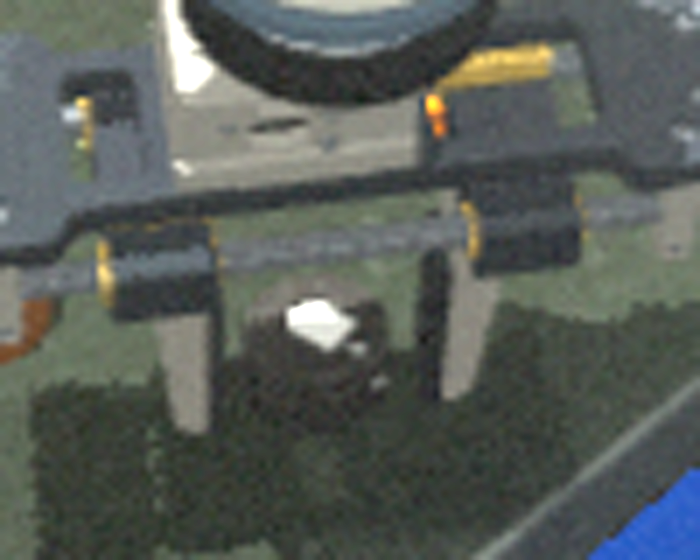

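Request:
step_arm(
  dr=[
    [0,0,0],
    [0,0,0],
    [0,0,0],
    [0,0,0],
  ],
  linear=[
    [0,0,0],
    [0,0,0],
    [0,0,0],
    [0,0,0],
  ],
  jaw=[0.35,0.35,0.35,0.35],
  newtons=15,
)

```text
clock: 10.0
position: [0.4634, 0.0177, -0.0229]
ee_rot: [[-0.569, 0.152, 0.808], [-0.822, -0.097, -0.561], [-0.007, -0.984, 0.18]]
ft_force: [-0.2, 0.1, -0.5]
gripper_width: 0.0395
```

```bash
python3 go.py .465 .016 .25 -.6 10;  python3 - <<'E'
from h import *
a=bot.read_camera("scene");cv2.imwrite("pics/s12.png",np.clip(2.*cv2.resize(a[240:320,190:290],None,fx=7,fy=7,interpolation=cv2.INTER_CUBIC),0,255).astype(np.uint8))
E
```

```text
clk 10.0 pos [ 0.4634  0.0177 -0.0229] ydir [ 0.152 -0.097 -0.984] w 0.0395 f [-0.2  0.1 -0.5] q [ 0.13  0.39  2.24 -0.31  0.39  2.59]
delta tool mm [  -1.5 -268.1   51.3] rot deg [-0.37 -0.4  -0.36]
```

View pics/s12.png

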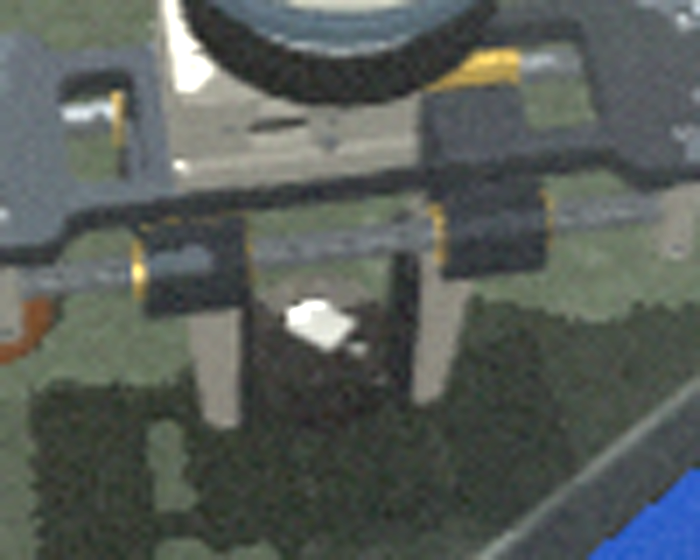

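Request:
step_arm(
  dr=[
    [0,0,0],
    [0,0,0],
    [0,0,0],
    [0,0,0],
    [0,0,0],
    [0,0,0],
  ],
  linear=[
    [0,-15,3],
    [0,-30,5],
    [0,-45,8],
    [0,-50,9],
    [0,-45,8],
    [0,0,0],
  ],
  jaw=[0.35,0.35,0.35,0.35,0.35,0.35],
)

```text
clock: 10.8
position: [0.4611, 0.0172, 0.1703]
ee_rot: [[-0.569, 0.15, 0.809], [-0.822, -0.096, -0.561], [-0.007, -0.984, 0.178]]
ft_force: [0.8, 0.7, -1.3]
gripper_width: 0.0392
```

```bash
python3 go.py .4745 -.2025 .15 -.6 10
```

```text
clk 10.8 pos [0.4611 0.0172 0.1703] ydir [ 0.15  -0.096 -0.984] w 0.0392 f [ 0.8  0.7 -1.3] q [ 0.13  0.03  2.09 -0.15  0.89  2.39]
delta tool mm [173.2  43.  130.5] rot deg [-0.25 -0.36 -0.33]
```

Request:
step_arm(
  dr=[
    [0,0,0],
    [0,0,0],
    [0,0,0],
    [0,0,0],
    [0,0,0],
    [0,0,0],
  ],
  linear=[
    [20,4,15],
    [40,9,30],
    [40,9,30],
    [40,9,30],
    [30,8,22],
    [0,0,0],
  ],
  jaw=[0.35,0.35,0.35,0.35,0.35,0.35],
)

```text
clock: 11.55
position: [0.4699, -0.2026, 0.1464]
ee_rot: [[-0.567, 0.144, 0.811], [-0.823, -0.093, -0.56], [-0.005, -0.985, 0.172]]
ft_force: [-0.0, 0.4, -0.8]
gripper_width: 0.0391
```

```bash
python3 go.py .4745 -.2025 .05 -.6 10;  python3 - <<'E'
from h import *
a=bot.read_camera("scene");cv2.imwrite("pics/s13.png",cv2.resize(a[90:260,220:390],None,fx=3.5,fy=3.5,interpolation=cv2.INTER_CUBIC))
a=bot.read_camera("top");cv2.imwrite("pics/t13.png",cv2.resize(a[110:260,220:390],None,fx=4,fy=4,interpolation=cv2.INTER_CUBIC))
E
```

```text
clk 11.55 pos [ 0.4699 -0.2026  0.1464] ydir [ 0.144 -0.093 -0.985] w 0.0391 f [-0.   0.4 -0.8] q [-0.39  0.13  2.05 -0.04  0.8   1.82]
delta tool mm [ -2.2  95.6 -12.9] rot deg [ 0.1  -0.24 -0.26]
```

View pics/s13.png

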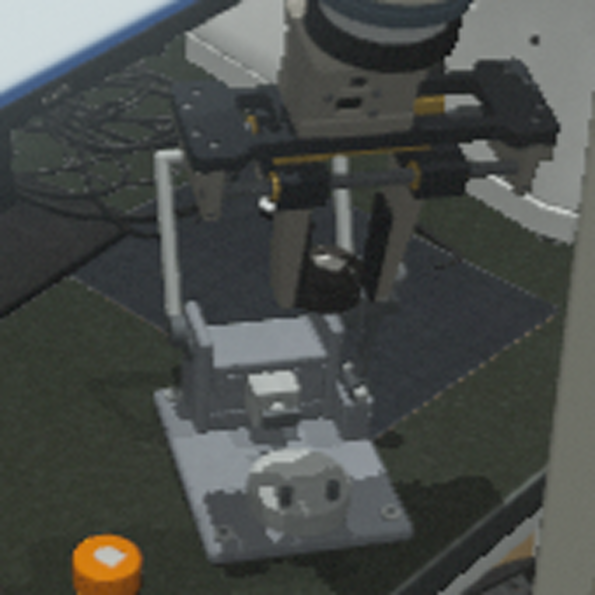

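View pics/t13.png

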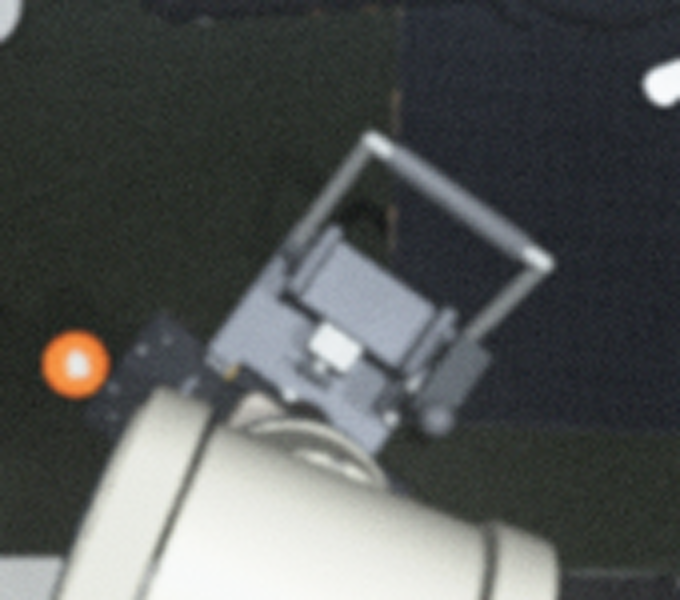

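Request:
step_arm(
  dr=[
    [0,0,0],
    [0,0,0],
    [0,0,0],
    [0,0,0],
  ],
  linear=[
    [-1,30,-2],
    [-1,35,-3],
    [0,30,-3],
    [0,0,0],
  ],
  jaw=[0.35,0.35,0.35,0.35],
)

```text
clock: 12.15
position: [0.4781, -0.1983, 0.0489]
ee_rot: [[-0.562, 0.144, 0.814], [-0.827, -0.091, -0.555], [-0.006, -0.985, 0.171]]
ft_force: [0.2, 0.8, -0.6]
gripper_width: 0.0391
```

```bash
python3 go.py .4778 -.2048 .009 -.6 10;  python3 - <<'E'
from h import *
a=bot.read_camera("scene");cv2.imwrite("pics/s14.png",cv2.resize(a[140:260,240:380],None,fx=5,fy=5,interpolation=cv2.INTER_CUBIC))
E
```

```text
clk 12.15 pos [ 0.4781 -0.1983  0.0489] ydir [ 0.144 -0.091 -0.985] w 0.0391 f [ 0.2  0.8 -0.6] q [-0.37  0.29  2.11 -0.06  0.57  1.84]
delta tool mm [ 5.8 39.8 -3.5] rot deg [ 0.18  0.11 -0.37]
```

View pics/s14.png

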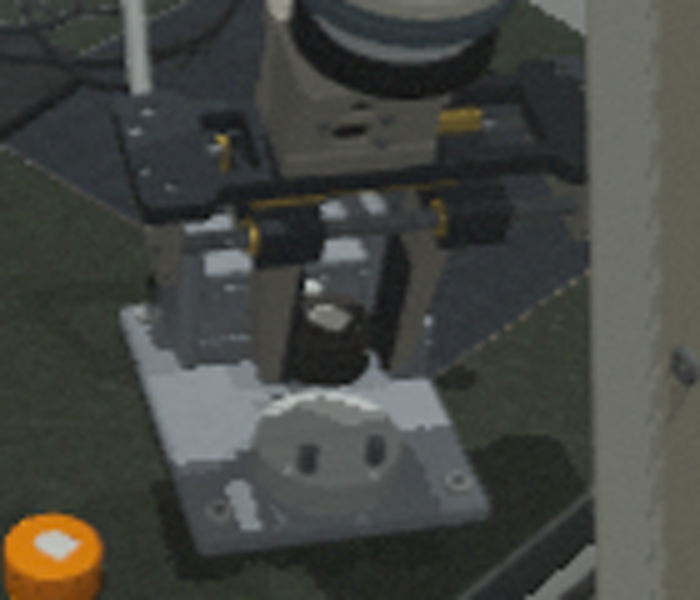

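Run:
```python
from h import *
for c in[(328,318),(330,383)]:
    px=(240+(c[0]+.5)/5-.5,140+(c[1]+.5)/5-.5);print(px,plane("scene",px,.093),plane("scene",px,.0718))
print(proj("scene",[.4781,-.1983,.093]),proj("scene",[.4781,-.1983,.072]))
```

```text
(305.2, 203.2) [ 0.47936422 -0.20064212  0.093     ] [ 0.49578654 -0.22286393  0.0718    ]
(305.6, 216.2) [ 0.45152858 -0.16838704  0.093     ] [ 0.46697181 -0.18947431  0.0718    ]
[304.94632291 203.95305306] [304.20713149 211.84775236]
```

Request:
step_arm(
  dr=[
    [0,0,0],
    [0,0,0],
    [0,0,0],
  ],
  linear=[
    [3,14,-1],
    [3,14,-2],
    [0,0,0],
  ],
  jaw=[0.35,0.35,0.35],
)

```text
clock: 12.58
position: [0.479, -0.2048, 0.0228]
ee_rot: [[-0.561, 0.15, 0.814], [-0.828, -0.093, -0.553], [-0.007, -0.984, 0.176]]
ft_force: [0.8, -0.3, -0.4]
gripper_width: 0.0394
```

```bash
python3 go.py .4778 -.2048 .009 -.6 10
```

```text
clk 12.575 pos [ 0.479  -0.2048  0.0228] ydir [ 0.15  -0.093 -0.984] w 0.0394 f [ 0.8 -0.3 -0.4] q [-0.38  0.34  2.13 -0.06  0.5   1.83]
delta tool mm [ 0.8 13.4 -3.3] rot deg [-0.15  0.17 -0.46]
```

Request:
step_arm(
  dr=[
    [0,0,0],
    [0,0,0],
  ],
  linear=[
    [0,8,-3],
    [0,0,0],
  ],
  jaw=[0.35,0.35],
)

```text
clock: 12.82
position: [0.4778, -0.2041, 0.0141]
ee_rot: [[-0.562, 0.15, 0.814], [-0.827, -0.093, -0.554], [-0.008, -0.984, 0.177]]
ft_force: [0.4, -0.0, -1.1]
gripper_width: 0.0389
```

Request:
step_arm(
  dr=[
    [0,0,0],
    [0,0,0],
  ],
  linear=[
    [1,3,-1],
    [0,0,0],
  ],
  jaw=[0.35,0.35],
)

```text
clock: 13.08
position: [0.477, -0.2048, 0.0111]
ee_rot: [[-0.562, 0.151, 0.814], [-0.827, -0.093, -0.554], [-0.008, -0.984, 0.177]]
ft_force: [-0.4, -1.1, -0.9]
gripper_width: 0.0394
```

```bash
python3 go.py .4778 -.2048 .009 -.6 10;  python3 - <<'E'
from h import *
a=bot.read_camera("scene");cv2.imwrite("pics/s15.png",cv2.resize(a[170:260,260:360],None,fx=7,fy=6.5,interpolation=cv2.INTER_CUBIC))
E
```

```text
clk 13.075 pos [ 0.477  -0.2048  0.0111] ydir [ 0.151 -0.093 -0.984] w 0.0394 f [-0.4 -1.1 -0.9] q [-0.39  0.36  2.14 -0.07  0.47  1.84]
delta tool mm [-0.4  2.2  0.3] rot deg [-0.21  0.13 -0.47]
```

View pics/s15.png

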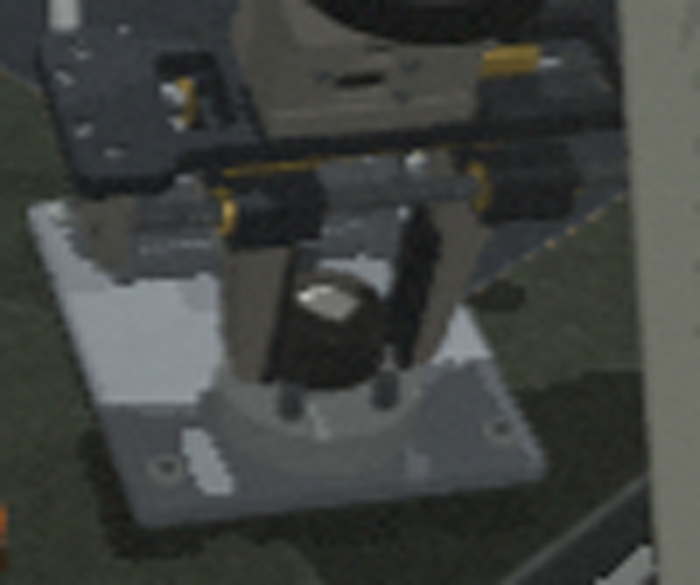

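Request:
step_arm(
  dr=[
    [0,0,0],
    [0,0,0],
  ],
  linear=[
    [0,2,0],
    [0,0,0],
  ],
  jaw=[0.35,0.35],
)

```text
clock: 13.38
position: [0.4779, -0.2051, 0.0094]
ee_rot: [[-0.561, 0.152, 0.813], [-0.827, -0.094, -0.554], [-0.008, -0.984, 0.178]]
ft_force: [-0.7, 0.4, -0.7]
gripper_width: 0.0391
```

Request:
step_arm(
  dr=[
    [0,0,0],
    [0,0,0],
  ],
  linear=[
    [0,1.5,0],
    [0,0,0],
  ],
  jaw=[0.35,0.35],
)

```text
clock: 13.62
position: [0.4782, -0.2053, 0.0079]
ee_rot: [[-0.561, 0.152, 0.813], [-0.827, -0.094, -0.554], [-0.008, -0.984, 0.178]]
ft_force: [0.1, 0.1, -0.4]
gripper_width: 0.0389
```

Request:
step_arm(
  dr=[
    [0,0,0],
    [0,0,0],
  ],
  linear=[
    [0,1.5,-1],
    [0,0,0],
  ],
  jaw=[0.35,0.35],
)

```text
clock: 13.88
position: [0.4783, -0.2052, 0.007]
ee_rot: [[-0.561, 0.153, 0.813], [-0.828, -0.094, -0.553], [-0.008, -0.984, 0.18]]
ft_force: [-0.6, 0.5, -0.2]
gripper_width: 0.0393
```

Request:
step_arm(
  dr=[
    [0,0,0],
    [0,0,0],
  ],
  linear=[
    [0,1.2,0],
    [0,0,0],
  ],
  jaw=[0.35,0.35],
)

```text
clock: 14.12
position: [0.4785, -0.2053, 0.0066]
ee_rot: [[-0.561, 0.154, 0.813], [-0.827, -0.095, -0.553], [-0.008, -0.984, 0.18]]
ft_force: [-0.0, -1.2, -0.2]
gripper_width: 0.0392
```

Request:
step_arm(
  dr=[
    [0,0,0],
    [0,0,0],
    [0,0,0],
  ],
  linear=[
    [0,0,0],
    [0,0,0],
    [0,0,0],
  ],
  jaw=[0.47,0.6,0.6],
)

```text
clock: 14.5
position: [0.4785, -0.2053, 0.0063]
ee_rot: [[-0.561, 0.154, 0.813], [-0.828, -0.095, -0.553], [-0.008, -0.984, 0.18]]
ft_force: [0.3, -1.0, 0.2]
gripper_width: 0.0551
```

Request:
step_arm(
  dr=[
    [0,0,0],
    [0,0,0],
    [0,0,0],
    [0,0,0],
    [0,0,0],
    [0,0,0],
  ],
  linear=[
    [0,-15,-1],
    [0,-35,-1],
    [0,-50,-2],
    [0,-60,-2],
    [0,-60,0],
    [0,0,0],
  ],
  jaw=[0.6,0.6,0.6,0.6,0.6,0.6],
)

```text
clock: 15.25
position: [0.4375, -0.1796, 0.2323]
ee_rot: [[-0.561, 0.155, 0.813], [-0.828, -0.095, -0.553], [-0.009, -0.983, 0.182]]
ft_force: [1.1, -0.5, -0.0]
gripper_width: 0.0549
```

```bash
python3 go.py .4745 -.2025 .05 -.6 10;  python3 - <<'E'
from h import *
a=bot.read_camera("scene");cv2.imwrite("pics/s16.png",cv2.resize(a[90:260,220:390],None,fx=3.5,fy=3.5,interpolation=cv2.INTER_CUBIC))
a=bot.read_camera("top");cv2.imwrite("pics/t16.png",cv2.resize(a[110:260,220:390],None,fx=4,fy=4,interpolation=cv2.INTER_CUBIC))
E
```

```text
clk 15.25 pos [ 0.4375 -0.1796  0.2323] ydir [ 0.155 -0.095 -0.983] w 0.0549 f [ 1.1 -0.5 -0. ] q [-0.37 -0.05  2.02 -0.04  0.99  1.82]
delta tool mm [ -0.2 187.2   9.7] rot deg [-0.47  0.15 -0.56]
```

View pics/s16.png

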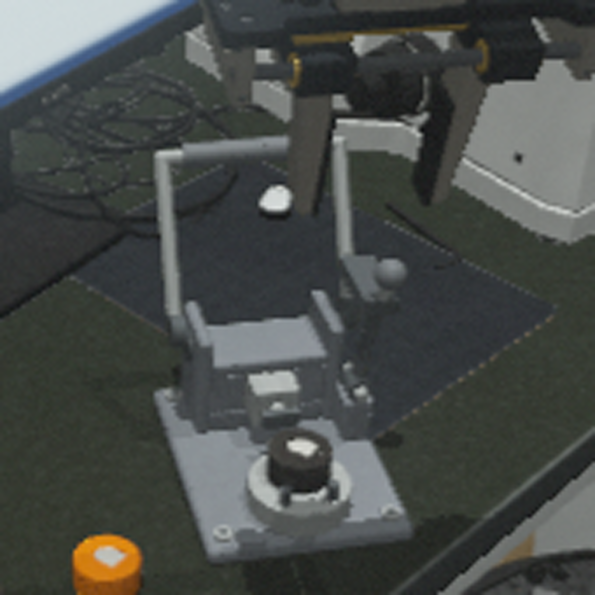

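View pics/t16.png

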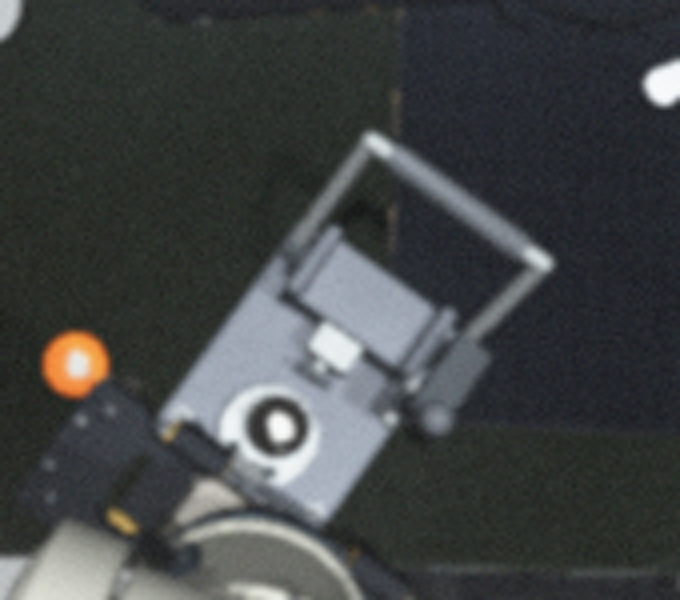

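Run:
```python
from h import *
a=bot.read_camera("scene");b=bot.read_camera("top")
cv2.imwrite("pics/u1.png",np.hstack([cv2.resize(a[205:250,285:325],None,fx=9,fy=9,interpolation=cv2.INTER_CUBIC),cv2.resize(b[195:240,265:305],None,fx=9,fy=9,interpolation=cv2.INTER_CUBIC)]))
for n,im in(("scene",a),("top",b)):
    x0,y0=(285,205) if n=="scene" else (278,206)
    c=im[y0:y0+30,x0:x0+40] if n=="scene" else im[y0:y0+22,x0:x0+22]
    m=(c.max(2)<75).astype(np.uint8);k,l,st,ce=cv2.connectedComponentsWithStats(m)
    for i in range(1,k):
        if st[i,4]>40: print(n,st[i],ce[i]+[x0,y0])
```

```text
scene [  9   1  22  29 309] [304.45307443 220.11326861]
scene [34  1  6 10 42] [321.92857143 210.47619048]
top [ 5  4 13 13 54] [287.42592593 215.42592593]
```

View pics/u1.png

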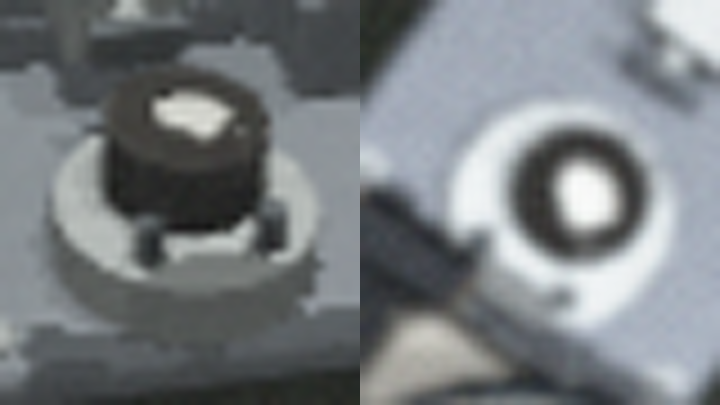

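Run:
```python
from h import *
nest=np.array([.4745,-.2025]);c,s=np.cos(-.6),np.sin(-.6)
for n,p in(("scene",(285+187.5/9-.5,205+119.5/9-.5)),("top",(265+218.5/9-.5,195+193.5/9-.5))):
    X=plane(n,p,.051);d=X[:2]-nest;print(n,X,"press frame",(d@[c,s]).round(4),(d@[-s,c]).round(4))
```

```text
scene [ 0.47912399 -0.20565895  0.051     ] press frame 0.0056 0.0
top [ 0.47883402 -0.20605716  0.051     ] press frame 0.0056 -0.0005
```

```bash
python3 go.py .507 -.256 .2 -.6 10
```

```text
clk 15.45 pos [ 0.4345 -0.1787  0.2254] ydir [ 0.145 -0.091 -0.985] w 0.0553 f [ 0.2 -0.3 -0.8] q [-0.37 -0.04  2.03 -0.04  0.99  1.82]
delta tool mm [23.4 42.6 97.6] rot deg [ 0.16  0.15 -0.41]
```

Request:
step_arm(
  dr=[
    [0,0,0],
    [0,0,0],
    [0,0,0],
    [0,0,0],
  ],
  linear=[
    [8,14,33],
    [8,14,33],
    [8,14,33],
    [0,0,0],
  ],
  jaw=[0,0,0,0],
)

```text
clock: 15.95
position: [0.5059, -0.2575, 0.1912]
ee_rot: [[-0.561, 0.133, 0.817], [-0.828, -0.085, -0.555], [-0.005, -0.987, 0.158]]
ft_force: [0.4, 0.1, -0.1]
gripper_width: 0.0172
```

```bash
python3 go.py .507 -.256 .104 -.6 10
python3 - <<'E'
from h import *
a=bot.read_camera("scene");cv2.imwrite("pics/s17.png",cv2.resize(a[90:260,220:390],None,fx=3.5,fy=3.5,interpolation=cv2.INTER_CUBIC))
E
```

```text
clk 15.95 pos [ 0.5059 -0.2575  0.1912] ydir [ 0.133 -0.085 -0.987] w 0.0172 f [ 0.4  0.1 -0.1] q [-0.46  0.17  1.88 -0.02  0.94  1.72]
delta tool mm [ -1.4  86.1 -13.6] rot deg [ 0.93  0.2  -0.31]
```

View pics/s17.png

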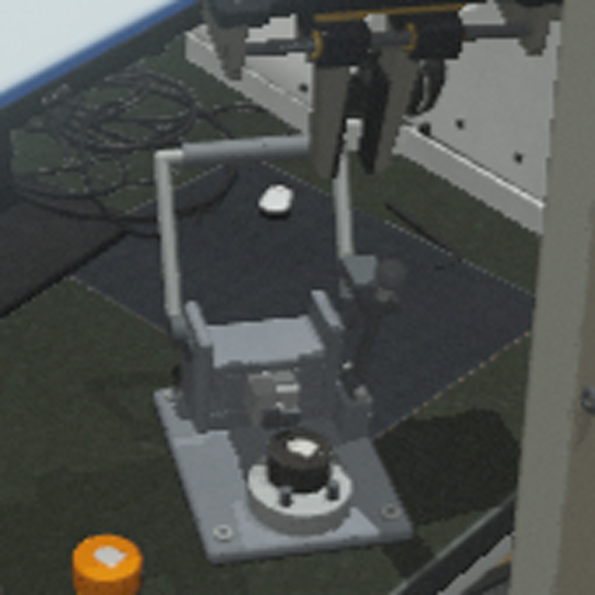

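Request:
step_arm(
  dr=[
    [0,0,0],
    [0,0,0],
    [0,0,0],
  ],
  linear=[
    [0,35,-6],
    [0,30,-5],
    [0,0,0],
  ],
  jaw=[0,0,0],
)

```text
clock: 16.38
position: [0.5011, -0.2533, 0.1214]
ee_rot: [[-0.561, 0.127, 0.818], [-0.828, -0.081, -0.555], [-0.004, -0.989, 0.151]]
ft_force: [0.6, 0.0, 0.7]
gripper_width: 0.0002
```

```bash
python3 go.py .507 -.256 .104 -.6 10
python3 - <<'E'
from h import *
a=bot.read_camera("scene");cv2.imwrite("pics/s18.png",cv2.resize(a[110:210,280:380],None,fx=6,fy=6,interpolation=cv2.INTER_CUBIC))
E
```

```text
clk 16.375 pos [ 0.5011 -0.2533  0.1214] ydir [ 0.127 -0.081 -0.989] w 0.0002 f [0.6 0.  0.7] q [-0.46  0.25  1.96 -0.02  0.79  1.72]
delta tool mm [-1.  18.2  3.7] rot deg [ 1.33  0.22 -0.28]
```

View pics/s18.png

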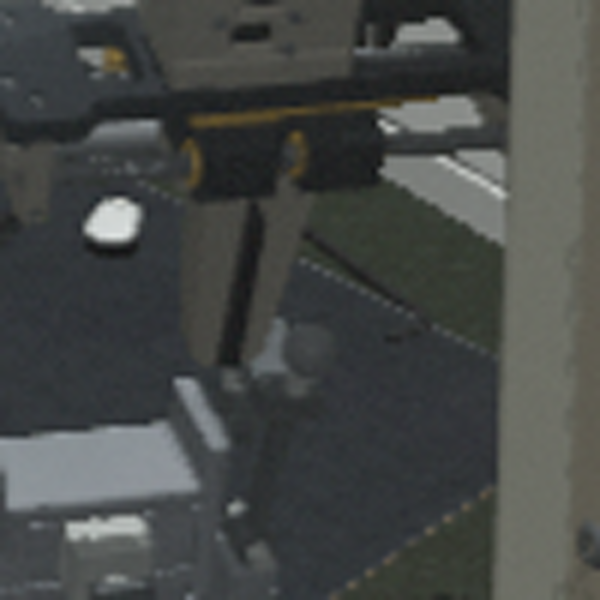

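Run:
```python
from h import *
p=np.array([.5011,-.2533,.1214]);yd=np.array([.127,-.081,-.989]);z=np.array([.818,-.555,.151])
f=lambda u:((u-[280,110]+.5)*6).round(0)
print("knob",f(proj("scene",[.4833,-.2883,.139])))
for h in(.02,.027): 
  for q in (p-h*yd,p+[0,0,h]): print(h,f(proj("scene",q)),"near",f(proj("scene",q-.01*z)))
```

```text
knob [313. 349.]
0.02 [215. 367.] near [224. 386.]
0.02 [213. 362.] near [221. 381.]
0.027 [218. 352.] near [226. 371.]
0.027 [215. 345.] near [223. 364.]
```

```bash
python3 go.py .5075 -.2575 .104 -.6 10
```

```text
clk 16.425 pos [ 0.5021 -0.2538  0.1229] ydir [ 0.129 -0.082 -0.988] w 0.0005 f [-0.2 -0.1  0.7] q [-0.46  0.24  1.95 -0.02  0.79  1.72]
delta tool mm [ 0.1 19.6  3.6] rot deg [ 1.2   0.22 -0.3 ]
```

Request:
step_arm(
  dr=[
    [1,0,0],
    [0,0,0],
    [0,0,0],
  ],
  linear=[
    [0,10,3],
    [0,10,2],
    [0,0,0],
  ],
  jaw=[0,0,0],
)

```text
clock: 16.8
position: [0.5105, -0.2586, 0.1069]
ee_rot: [[-0.56, 0.147, 0.815], [-0.828, -0.093, -0.552], [-0.005, -0.985, 0.174]]
ft_force: [-0.3, -0.4, -0.2]
gripper_width: 0.0006
```

```bash
python3 go.py .5075 -.2575 .104 -.6 10
python3 - <<'E'
from h import *
a=bot.read_camera("scene");cv2.imwrite("pics/s19.png",cv2.resize(a[110:210,280:380],None,fx=6,fy=6,interpolation=cv2.INTER_CUBIC))
E
```

```text
clk 16.8 pos [ 0.5105 -0.2586  0.1069] ydir [ 0.147 -0.093 -0.985] w 0.0006 f [-0.3 -0.4 -0.2] q [-0.46  0.27  1.97 -0.03  0.73  1.73]
delta tool mm [ 0.8  2.3 -3.6] rot deg [-0.02  0.25 -0.34]
```

View pics/s19.png

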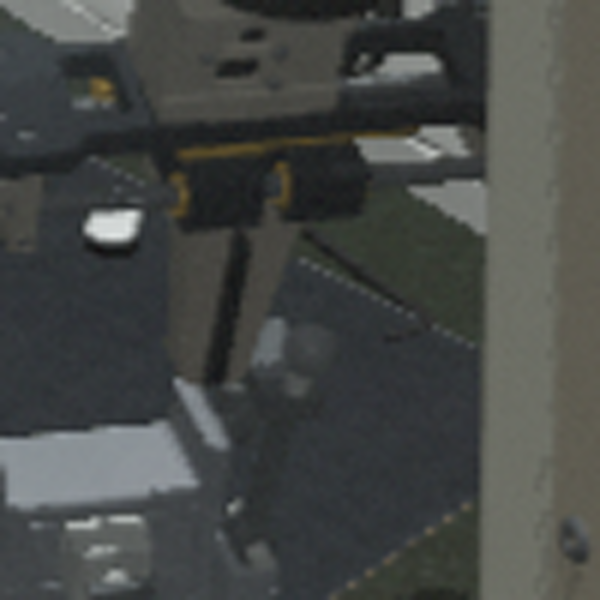

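Request:
step_arm(
  dr=[
    [0,0,0],
    [0,0,0],
    [0,0,0],
    [0,0,0],
  ],
  linear=[
    [15,2,-2],
    [15,2,-1],
    [15,2,0],
    [0,0,0],
  ],
  jaw=[0,0,0,0],
)

```text
clock: 17.35
position: [0.482, -0.2981, 0.1015]
ee_rot: [[-0.561, 0.149, 0.815], [-0.828, -0.094, -0.553], [-0.005, -0.984, 0.176]]
ft_force: [0.8, 0.3, 0.2]
gripper_width: 0.0006
```

```bash
python3 go.py .4765 -.303 .102 -.6 10
python3 - <<'E'
from h import *
a=bot.read_camera("scene");cv2.imwrite("pics/s20.png",cv2.resize(a[110:210,280:380],None,fx=6,fy=6,interpolation=cv2.INTER_CUBIC))
E
```

```text
clk 17.35 pos [ 0.482  -0.2981  0.1015] ydir [ 0.149 -0.094 -0.984] w 0.0006 f [0.8 0.3 0.2] q [-0.56  0.27  1.98 -0.    0.71  1.61]
delta tool mm [ 7.2 -0.8 -1.7] rot deg [-0.13  0.22 -0.35]
```

View pics/s20.png

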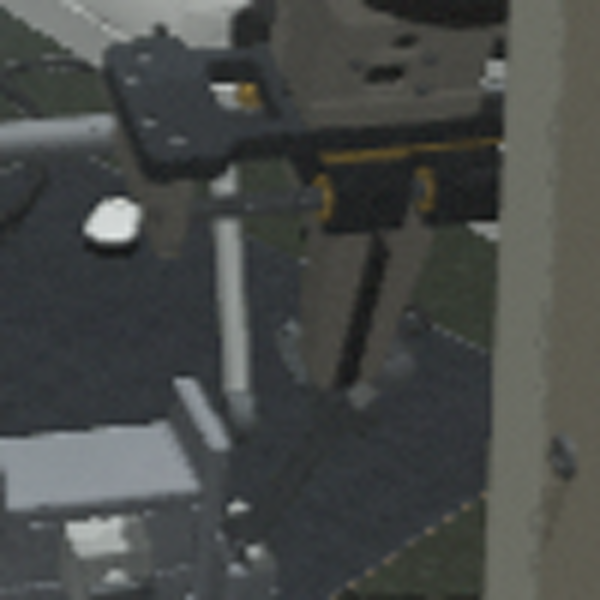

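Request:
step_arm(
  dr=[
    [0,0,0],
    [0,0,0],
    [0,0,0],
    [0,0,0],
  ],
  linear=[
    [10,2,-1],
    [14,5,-1],
    [14,6,-1],
    [0,0,0],
  ],
  jaw=[0,0,0,0],
)

```text
clock: 17.9
position: [0.459, -0.3307, 0.0871]
ee_rot: [[-0.56, 0.149, 0.815], [-0.828, -0.094, -0.552], [-0.005, -0.984, 0.176]]
ft_force: [-0.3, -0.6, 0.1]
gripper_width: 0.0002
```

Run:
```python
from h import *
o=bot.get_obs();d=np.array(o["position"])-[.5105,-.2586,.1069];print("u",d[:2]@[-.5646,-.8253]*1000,"ex",d[:2]@[.8253,-.5646]*1000,"dz",d[2]*1000,o["ft_force"],np.array(o["ee_rot"])[:,1])
a=bot.read_camera("scene");cv2.imwrite("pics/s21.png",cv2.resize(a[110:210,280:380],None,fx=6,fy=6,interpolation=cv2.INTER_CUBIC))
```

```text
u 88.61607360380957 ex -1.8142843554306858 dz -19.83143328690379 [-0.2978723  -0.59092063  0.12720254] [ 0.1486965  -0.09417963 -0.98438791]
```

View pics/s21.png

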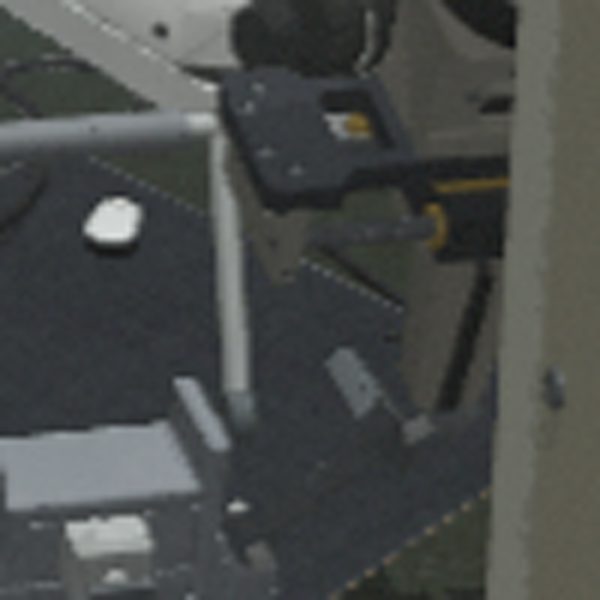

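Request:
step_arm(
  dr=[
    [0,0,0],
    [0,0,0],
    [0,0,0],
    [0,0,0],
    [0,0,0],
    [0,0,0],
  ],
  linear=[
    [8,6,-1],
    [8,6,-1],
    [6,8,-1],
    [6,8,-1],
    [3,8,-2],
    [0,0,0],
  ],
  jaw=[0,0,0,0,0,0],
)

```text
clock: 18.7
position: [0.4413, -0.3576, 0.0476]
ee_rot: [[-0.56, 0.149, 0.815], [-0.829, -0.094, -0.552], [-0.006, -0.984, 0.176]]
ft_force: [0.1, -0.5, 0.2]
gripper_width: 0.0001
```

Run:
```python
from h import *
o=bot.get_obs();d=np.array(o["position"])-[.5105,-.2586,.1069];print("u",d[:2]@[-.5646,-.8253]*1000,"ex",d[:2]@[.8253,-.5646]*1000,"dz",d[2]*1000,o["ft_force"],np.array(o["ee_rot"])[:,1])
a=bot.read_camera("scene");cv2.imwrite("pics/s22.png",cv2.resize(a[110:230,280:400],None,fx=5,fy=5,interpolation=cv2.INTER_CUBIC))
a=bot.read_camera("top");cv2.imwrite("pics/t22.png",cv2.resize(a[110:260,220:390],None,fx=4,fy=4,interpolation=cv2.INTER_CUBIC))
```

```text
u 120.77530532265857 ex -1.1905776634657326 dz -59.263441218923 [ 0.13851219 -0.48983078  0.2438694 ] [ 0.14860306 -0.09374036 -0.98444394]
```

View pics/s22.png

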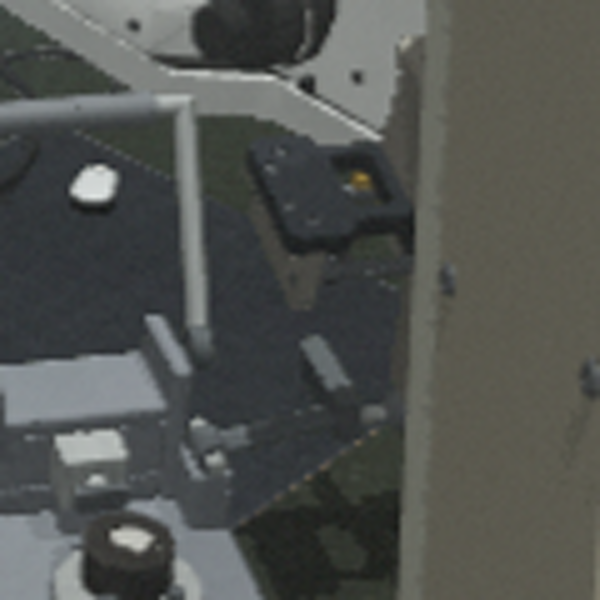

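View pics/t22.png

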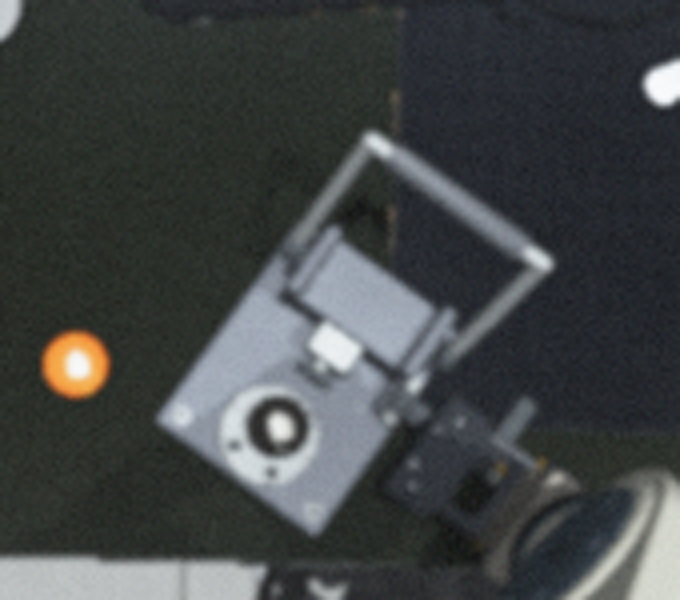

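Request:
step_arm(
  dr=[
    [0,0,0],
    [0,0,0],
  ],
  linear=[
    [1,5,-1],
    [0,0,0],
  ],
  jaw=[0,0],
)

```text
clock: 19.05
position: [0.4426, -0.3591, 0.0451]
ee_rot: [[-0.559, 0.152, 0.815], [-0.829, -0.096, -0.551], [-0.005, -0.984, 0.18]]
ft_force: [-4.5, 3.3, 11.9]
gripper_width: 0.0005
```

Request:
step_arm(
  dr=[
    [0,0,0],
    [0,0,0],
  ],
  linear=[
    [1,5,-1],
    [0,0,0],
  ],
  jaw=[0,0],
)

```text
clock: 19.3
position: [0.443, -0.3596, 0.0442]
ee_rot: [[-0.559, 0.154, 0.815], [-0.829, -0.097, -0.55], [-0.006, -0.983, 0.182]]
ft_force: [-9.3, 8.4, 22.4]
gripper_width: 0.0002
```

Request:
step_arm(
  dr=[
    [0,0,0],
    [0,0,0],
    [-3,0,0],
    [-4,0,0],
    [-4,0,0],
    [0,-10,0],
    [0,-10,0],
    [0,-10,0],
  ],
  linear=[
    [0,-40,0],
    [0,-60,0],
    [0,-60,0],
    [0,-50,0],
    [0,0,0],
    [0,0,0],
    [0,0,0],
    [0,0,0],
  ],
  jaw=[0,0,0,0,0,0.5,0.5,0.5],
)

```text
clock: 20.3
position: [0.413, -0.3394, 0.2605]
ee_rot: [[-0.052, -0.004, 0.999], [-0.999, 0.01, -0.052], [-0.01, -1.0, -0.005]]
ft_force: [0.0, -0.8, 0.6]
gripper_width: 0.0288
```

Request:
step_arm(
  dr=[
    [0,-10,0],
    [0,-10,0],
    [0,-10,0],
    [0,-10,0],
    [0,-10,0],
    [0,-10,0],
    [0,0,0],
  ],
  linear=[
    [0,0,0],
    [0,0,0],
    [0,0,0],
    [0,0,0],
    [0,0,0],
    [0,0,0],
    [0,0,0],
  ],
  jaw=[0.5,0.5,0.5,0.5,0.5,0.5,0.5],
)

```text
clock: 21.18
position: [0.4138, -0.3385, 0.2604]
ee_rot: [[0.858, -0.003, 0.513], [-0.513, 0.009, 0.858], [-0.007, -1.0, 0.006]]
ft_force: [0.1, -0.5, -0.3]
gripper_width: 0.0459
```

```bash
python3 go.py .601 -.2915 .23 .9708 0
python3 - <<'E'
from h import *
a=bot.read_camera("scene");cv2.imwrite("pics/s23.png",cv2.resize(a[90:260,220:390],None,fx=3.5,fy=3.5,interpolation=cv2.INTER_CUBIC))
a=bot.read_camera("top");cv2.imwrite("pics/t23.png",cv2.resize(a[110:260,220:390],None,fx=4,fy=4,interpolation=cv2.INTER_CUBIC))
E
```

```text
clk 21.175 pos [ 0.4138 -0.3385  0.2604] ydir [-0.003  0.009 -1.   ] w 0.0459 f [ 0.1 -0.5 -0.3] q [-0.69  0.15  1.73  0.01  1.27 -0.16]
delta tool mm [136.8  30.3 136.2] rot deg [-0.33  3.53 -0.39]
```

View pics/s23.png

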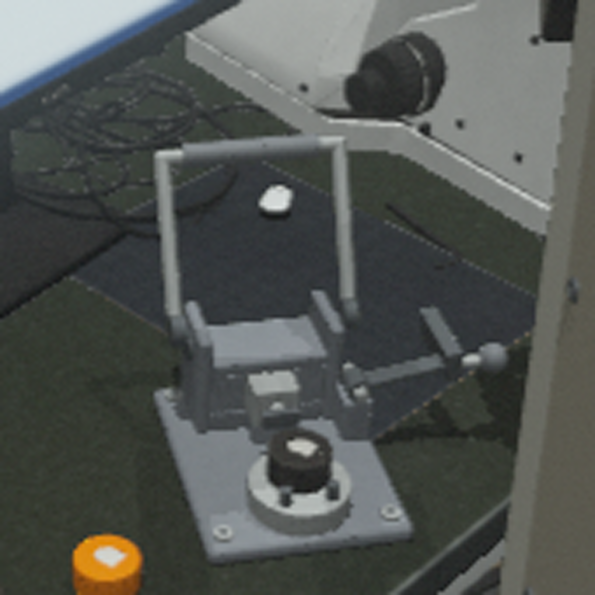

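View pics/t23.png

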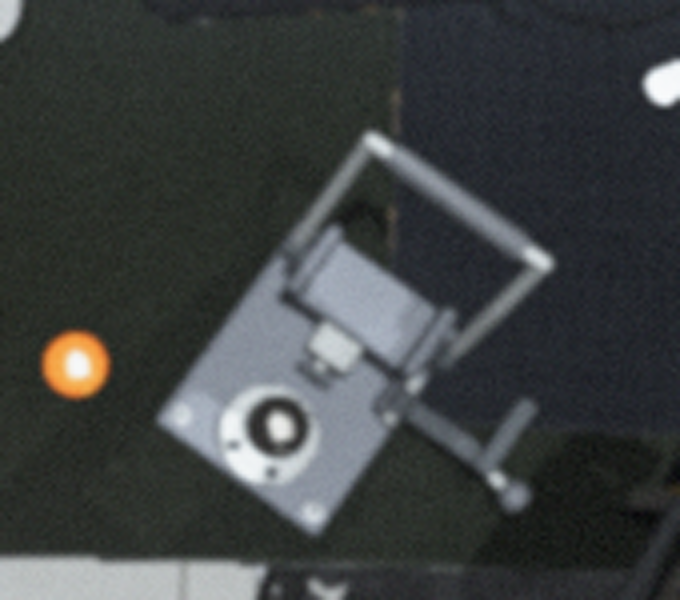

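Request:
step_arm(
  dr=[
    [0,1.5,0],
    [0,1,0],
    [0,1,0],
    [0,0,0],
    [0,0,0],
  ],
  linear=[
    [34,7,34],
    [35,7,34],
    [35,7,34],
    [35,7,34],
    [0,0,0],
  ],
  jaw=[0.5,0.5,0.5,0.5,0.5],
)

```text
clock: 21.9
position: [0.6101, -0.3004, 0.2316]
ee_rot: [[0.811, -0.001, 0.585], [-0.585, 0.007, 0.811], [-0.005, -1.0, 0.005]]
ft_force: [-0.5, -0.9, 0.0]
gripper_width: 0.046
```

```bash
python3 go.py .601 -.2915 .1365 .9708 0
python3 - <<'E'
from h import *
print(plane("top",(334.4,160.1),.1755))
a=bot.read_camera("scene");cv2.imwrite("pics/s24.png",cv2.resize(a[60:200,220:390],None,fx=4,fy=4,interpolation=cv2.INTER_CUBIC))
a=bot.read_camera("top");cv2.imwrite("pics/t24.png",cv2.resize(a[110:260,220:390],None,fx=4,fy=4,interpolation=cv2.INTER_CUBIC))
E
```

```text
clk 21.9 pos [ 0.6101 -0.3004  0.2316] ydir [-0.001  0.007 -1.   ] w 0.046 f [-0.5 -0.9  0. ] q [-0.46  0.41  1.45  0.01  1.29  0.16]
delta tool mm [-12.1  95.2   1.4] rot deg [-0.28 -1.41 -0.29]
[ 0.60134039 -0.29210852  0.1755    ]
```

View pics/s24.png

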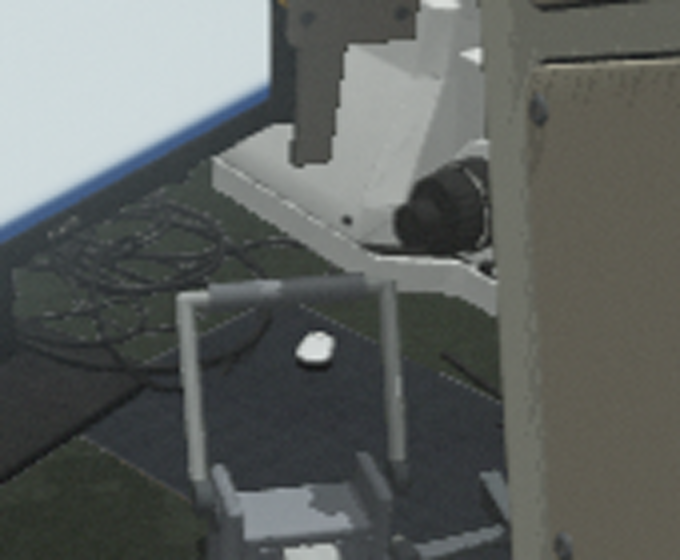

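View pics/t24.png

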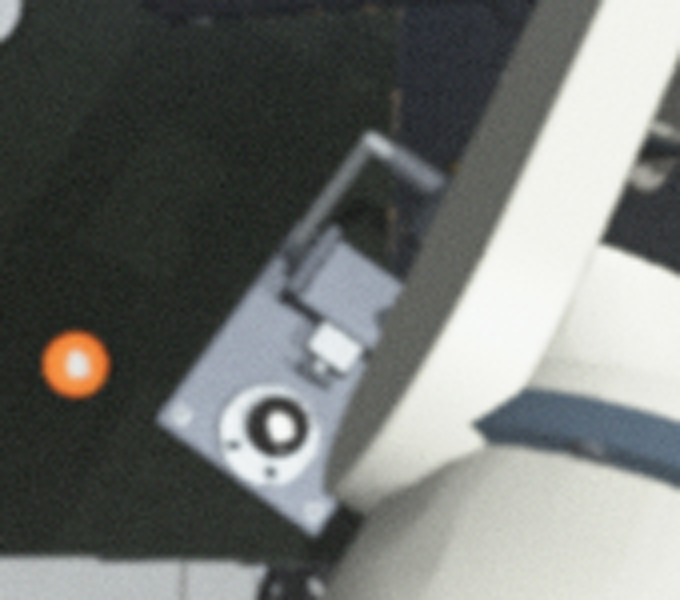

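Request:
step_arm(
  dr=[
    [0,-1.4,0],
    [0,0,0],
    [0,0,0],
  ],
  linear=[
    [-12,20,2],
    [0,35,1],
    [0,0,0],
  ],
  jaw=[0.5,0.5,0.5],
)

```text
clock: 22.38
position: [0.596, -0.293, 0.1788]
ee_rot: [[0.822, -0.001, 0.57], [-0.57, 0.005, 0.822], [-0.004, -1.0, 0.004]]
ft_force: [-0.7, 1.3, 0.2]
gripper_width: 0.0457
```

```bash
python3 go.py .601 -.2915 .1365 .9708 0
python3 - <<'E'
from h import *
a=bot.read_camera("scene");cv2.imwrite("pics/s25.png",cv2.resize(a[60:200,220:390],None,fx=4,fy=4,interpolation=cv2.INTER_CUBIC))
E
```

```text
clk 22.375 pos [ 0.596  -0.293   0.1788] ydir [-0.001  0.005 -1.   ] w 0.0457 f [-0.7  1.3  0.2] q [-0.46  0.42  1.55  0.    1.18  0.14]
delta tool mm [ 3.4 42.3  3.9] rot deg [-0.21 -0.35 -0.21]
```

View pics/s25.png

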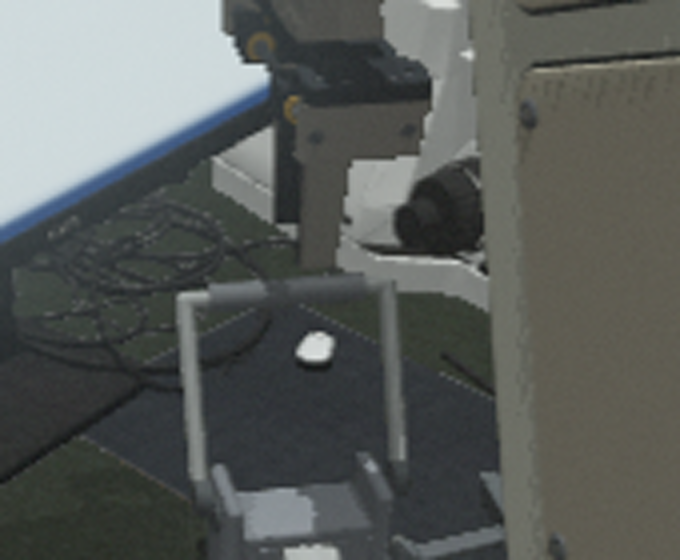

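Request:
step_arm(
  dr=[
    [0,0,0],
    [0,0,0],
    [0,0,0],
  ],
  linear=[
    [3,18,4],
    [1,14,1],
    [0,0,0],
  ],
  jaw=[0.5,0.5,0.5],
)

```text
clock: 22.8
position: [0.6048, -0.293, 0.1503]
ee_rot: [[0.821, 0.006, 0.571], [-0.571, 0.002, 0.821], [0.004, -1.0, 0.005]]
ft_force: [-0.1, 0.8, -0.4]
gripper_width: 0.0463
```

```bash
python3 go.py .601 -.2915 .1365 .9708 0
python3 - <<'E'
from h import *
a=bot.read_camera("scene");cv2.imwrite("pics/s26.png",cv2.resize(a[60:200,220:390],None,fx=4,fy=4,interpolation=cv2.INTER_CUBIC))
E
```

```text
clk 22.8 pos [ 0.6048 -0.293   0.1503] ydir [ 0.006  0.002 -1.   ] w 0.0463 f [-0.1  0.8 -0.4] q [-0.46  0.45  1.56  0.    1.12  0.15]
delta tool mm [-4.1 13.7 -1. ] rot deg [-0.27 -0.45  0.22]
```

View pics/s26.png

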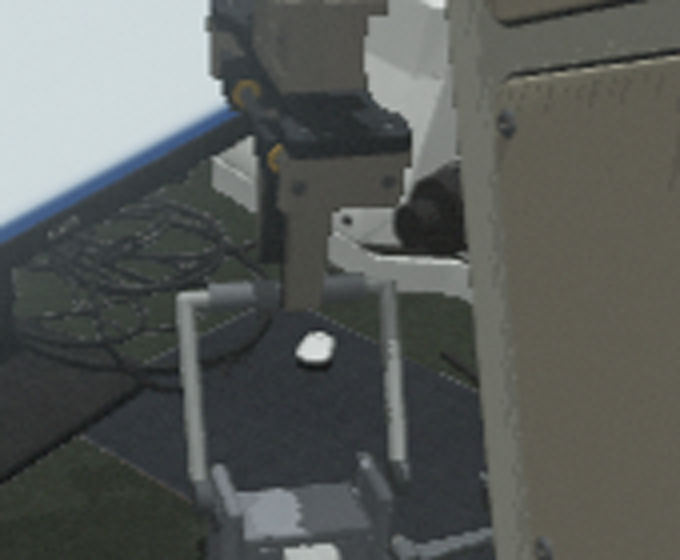

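Request:
step_arm(
  dr=[
    [0,0,0],
    [0,0,0],
  ],
  linear=[
    [-4,14,-1],
    [0,2,0],
  ],
  jaw=[0.5,0.5],
)

```text
clock: 23.1
position: [0.6014, -0.2917, 0.1343]
ee_rot: [[0.821, 0.007, 0.571], [-0.571, 0.001, 0.821], [0.005, -1.0, 0.005]]
ft_force: [-0.0, -0.1, -0.0]
gripper_width: 0.046
```

Request:
step_arm(
  dr=[
    [0,0,0],
    [0,0,0],
    [0,0,0],
    [0,0,0],
    [0,0,0],
  ],
  linear=[
    [0,0,0],
    [0,0,0],
    [0,0,0],
    [0,0,0],
    [0,0,0],
  ],
  jaw=[0.05,0.05,0.05,0.05,0.05],
  newtons=20,
)

```text
clock: 23.72
position: [0.6021, -0.292, 0.1347]
ee_rot: [[0.821, 0.008, 0.571], [-0.571, 0.0, 0.821], [0.007, -1.0, 0.005]]
ft_force: [-0.1, 0.1, -1.3]
gripper_width: 0.0155
```

```bash
python3 go.py .601 -.2915 .1365 .9708 0
python3 - <<'E'
from h import *
a=bot.read_camera("scene");cv2.imwrite("pics/s27.png",cv2.resize(a[60:200,220:390],None,fx=4,fy=4,interpolation=cv2.INTER_CUBIC))
E
```

```text
clk 23.725 pos [ 0.6021 -0.292   0.1347] ydir [ 0.008  0.    -1.   ] w 0.0155 f [-0.1  0.1 -1.3] q [-0.46  0.46  1.58  0.    1.09  0.15]
delta tool mm [-1.2 -1.8 -0.2] rot deg [-0.28 -0.44  0.39]
```

View pics/s27.png

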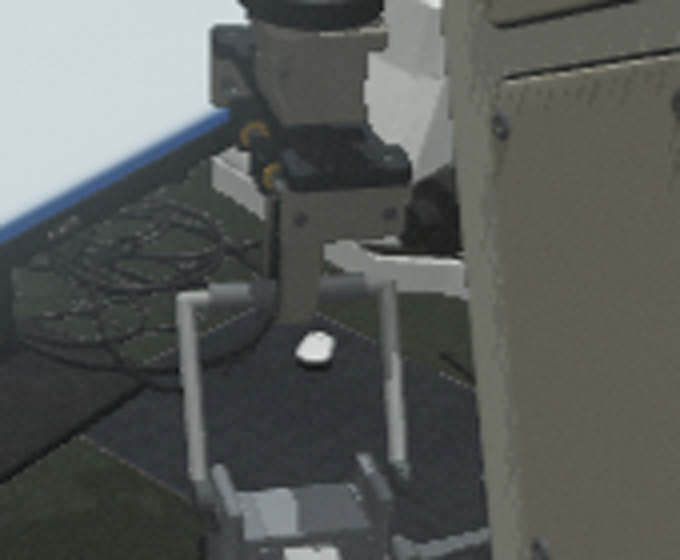

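Request:
step_arm(
  dr=[
    [0,0,0],
    [0,0,0],
    [0,0,0],
    [0,0,0],
  ],
  linear=[
    [-10,-5,0],
    [-10,-4,0],
    [-11,-3,0],
    [-11,-2,0],
  ],
  jaw=[0.05,0.05,0.05,0.05],
  newtons=35,
)

```text
clock: 24.28
position: [0.5736, -0.2726, 0.1498]
ee_rot: [[0.821, 0.023, 0.571], [-0.571, -0.009, 0.821], [0.024, -1.0, 0.005]]
ft_force: [6.5, -5.4, -5.6]
gripper_width: 0.0151
```

```bash
cat > lev.py <<'E'
from h import *
o=bot.get_obs();d=np.array(o["position"])-[.6021,-.2920,.1347];x=54.7+d[:2]@[.8253,-.5646]*1000;z=95.5+d[2]*1000
print("clk",o["clock"],"x",x.round(1),"z",z.round(1),"r",np.hypot(x,z).round(1),"q",(.52-np.arctan2(x,z)).round(3),"ey",(d[:2]@[.5646,.8253]*1000).round(1),"f",np.round(o["ft_force"],1),"w",round(o["gripper_width"],4),"yd",np.array(o["ee_rot"])[:,1].round(3))
E
python3 lev.py
```

```text
clk 24.275 x 20.2 z 110.6 r 112.4 q 0.339 ey -0.0 f [ 6.5 -5.4 -5.6] w 0.0151 yd [ 0.023 -0.009 -1.   ]
```

Request:
step_arm(
  dr=[
    [0,0,0],
    [0,0,0],
    [0,0,0],
    [0,0,0],
  ],
  linear=[
    [-12,1,0],
    [-12,1,0],
    [-12,2,0],
    [-12,3,0],
  ],
  jaw=[0.05,0.05,0.05,0.05],
)

```text
clock: 24.78
position: [0.55, -0.2561, 0.1526]
ee_rot: [[0.82, 0.059, 0.57], [-0.569, -0.032, 0.822], [0.067, -0.998, 0.007]]
ft_force: [6.7, -6.5, 10.2]
gripper_width: 0.0149
```

```bash
python3 lev.py
```

```text
clk 24.775 x -8.5 z 113.4 r 113.7 q 0.595 ey 0.2 f [ 6.7 -6.5 10.2] w 0.0149 yd [ 0.059 -0.032 -0.998]
```

Request:
step_arm(
  dr=[
    [0,0,2],
    [0,0,2],
    [0,0,1],
    [0,0,1],
  ],
  linear=[
    [-12,1,0],
    [-13,3,0],
    [-13,4,0],
    [-13,5,0],
  ],
  jaw=[0.05,0.05,0.05,0.05],
)

```text
clock: 25.28
position: [0.5221, -0.2367, 0.1473]
ee_rot: [[0.822, 0.003, 0.569], [-0.569, 0.008, 0.822], [-0.002, -1.0, 0.009]]
ft_force: [8.2, -7.3, 5.8]
gripper_width: 0.0151
```

```bash
python3 lev.py
```

```text
clk 25.275 x -42.5 z 108.1 r 116.1 q 0.895 ey 0.5 f [ 8.2 -7.3  5.8] w 0.0151 yd [ 0.003  0.008 -1.   ]
```

Request:
step_arm(
  dr=[
    [0,0,0],
    [0,0,0],
    [0,0,0],
  ],
  linear=[
    [-8,8,0],
    [-10,9,0],
    [-10,8,0],
  ],
  jaw=[0.05,0.05,0.05],
)

```text
clock: 25.65
position: [0.5067, -0.2259, 0.1353]
ee_rot: [[0.823, 0.022, 0.568], [-0.568, -0.003, 0.823], [0.02, -1.0, 0.009]]
ft_force: [1.6, -6.7, 15.9]
gripper_width: 0.0146
```

```bash
python3 lev.py;python3 - <<'E'
from h import *
a=bot.read_camera("scene");cv2.imwrite("pics/s28.png",cv2.resize(a[80:240,220:390],None,fx=4,fy=3.7,interpolation=cv2.INTER_CUBIC))
a=bot.read_camera("top");cv2.imwrite("pics/t28.png",cv2.resize(a[110:260,220:390],None,fx=4,fy=4,interpolation=cv2.INTER_CUBIC))
E
```

```text
clk 25.65 x -61.3 z 96.1 r 114.0 q 1.088 ey 0.7 f [ 1.6 -6.7 15.9] w 0.0146 yd [ 0.022 -0.003 -1.   ]
```

View pics/s28.png

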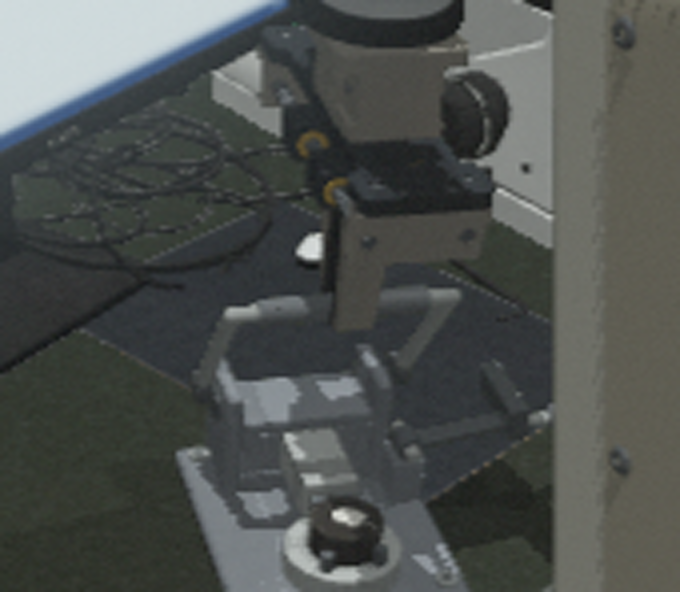

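View pics/t28.png

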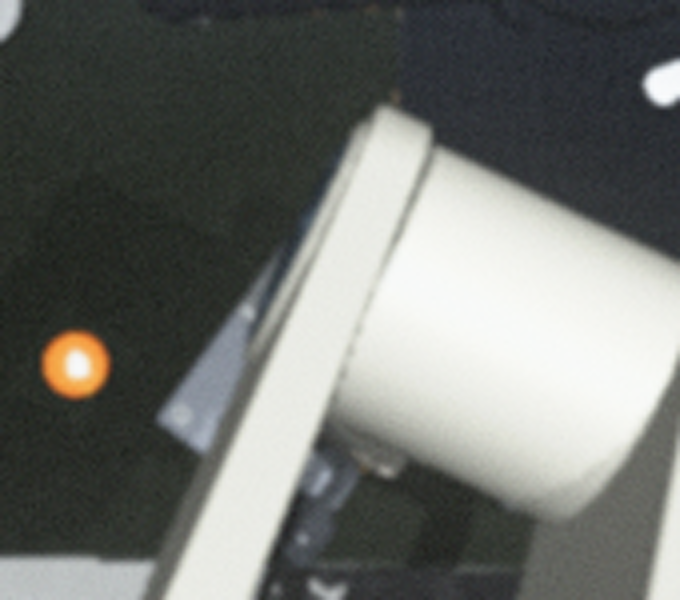

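Request:
step_arm(
  dr=[
    [0,0,1],
    [0,0,0],
  ],
  linear=[
    [-10,5,0],
    [-10,5,0],
  ],
  jaw=[0.05,0.05],
)

```text
clock: 26.0
position: [0.5067, -0.2258, 0.1347]
ee_rot: [[0.823, 0.042, 0.567], [-0.566, -0.016, 0.824], [0.043, -0.999, 0.011]]
ft_force: [15.6, -19.5, 9.6]
gripper_width: 0.0149
```

```bash
python3 lev.py
```

```text
clk 26.0 x -61.5 z 95.5 r 113.6 q 1.092 ey 0.8 f [ 15.6 -19.5   9.6] w 0.0149 yd [ 0.042 -0.016 -0.999]
```

Request:
step_arm(
  dr=[
    [0,0,1],
    [0,0,0],
    [0,0,0],
    [0,0,0],
    [0,0,0],
  ],
  linear=[
    [-9,5,0],
    [-9,5,0],
    [-9,5,0],
    [-9,5,0],
    [-9,5,0],
  ],
  jaw=[0.05,0.05,0.05,0.05,0.05],
)

```text
clock: 26.62
position: [0.5093, -0.2273, 0.1343]
ee_rot: [[0.819, 0.107, 0.563], [-0.561, -0.056, 0.826], [0.12, -0.993, 0.014]]
ft_force: [8.0, -14.0, 19.4]
gripper_width: 0.015
```

```bash
python3 lev.py;python3 - <<'E'
from h import *
a=bot.read_camera("scene");cv2.imwrite("pics/s29.png",cv2.resize(a[130:250,230:380],None,fx=5,fy=5,interpolation=cv2.INTER_CUBIC))
E
python3 lev.py
```

```text
clk 26.625 x -58.5 z 95.1 r 111.7 q 1.071 ey 1.0 f [  8.  -14.   19.4] w 0.015 yd [ 0.107 -0.056 -0.993]
clk 26.675 x -58.5 z 95.1 r 111.7 q 1.071 ey 1.0 f [  9.5 -14.4  18.1] w 0.015 yd [ 0.108 -0.057 -0.993]
```

View pics/s29.png

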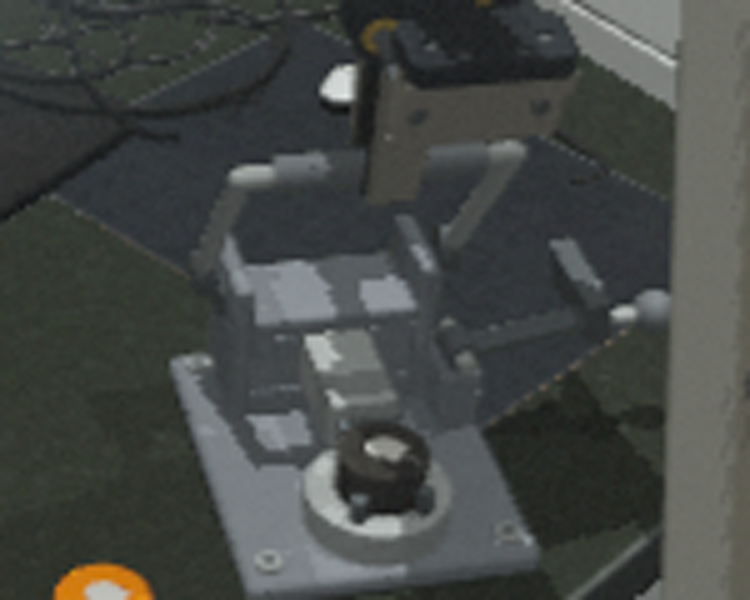

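Run:
```python
from h import *
ex=np.array([.8253,-.5646,0]);ey=np.array([.5646,.8253,0]);H=np.array([.6013,-.2918,.08])-.0547*ex
for q in(0,.95,1.0,1.05,1.1,1.15):
    b=H+.11*np.sin(.52-q)*ex+[0,0,.11*np.cos(.52-q)]
    print(q,[((proj("scene",b+s*.058*ey)-[230,130]+.5)*5).round(0).tolist() for s in(1,-1)])
# puck seat
for n in [(380,448)]:
    X=plane("scene",(230+380.5/5-.5,130+448.5/5-.5),.051);d=X[:2]-[.4745,-.2025];print(X,d@ex[:2],d@ey[:2])
```

```text
0 [[185.0, 26.0], [437.0, 4.0]]
0.95 [[237.0, 137.0], [509.0, 111.0]]
1.0 [[240.0, 149.0], [513.0, 122.0]]
1.05 [[242.0, 160.0], [516.0, 134.0]]
1.1 [[245.0, 173.0], [519.0, 146.0]]
1.15 [[247.0, 185.0], [521.0, 158.0]]
[ 0.47568354 -0.20240095  0.051     ] 0.0009208544284322709 0.0007499759646854444
```

Request:
step_arm(
  dr=[
    [0,0,1],
    [0,0,1],
  ],
  linear=[
    [-8,4,0],
    [-8,4,0],
  ],
  jaw=[0.05,0.05],
)

```text
clock: 26.92
position: [0.5093, -0.2273, 0.1344]
ee_rot: [[0.82, 0.105, 0.563], [-0.56, -0.053, 0.827], [0.117, -0.993, 0.015]]
ft_force: [5.0, -10.2, 16.8]
gripper_width: 0.015
```

```bash
python3 lev.py
python3 - <<'E'
from h import *
a=bot.read_camera("scene");cv2.imwrite("pics/s30.png",cv2.resize(a[130:250,230:380],None,fx=5,fy=5,interpolation=cv2.INTER_CUBIC))
E
python3 lev.py
```

```text
clk 26.925 x -58.5 z 95.2 r 111.7 q 1.071 ey 1.0 f [  5.  -10.2  16.8] w 0.015 yd [ 0.105 -0.053 -0.993]
clk 26.975 x -58.4 z 95.2 r 111.7 q 1.07 ey 1.0 f [  5.7 -10.3  16.9] w 0.0151 yd [ 0.105 -0.053 -0.993]
```

View pics/s30.png

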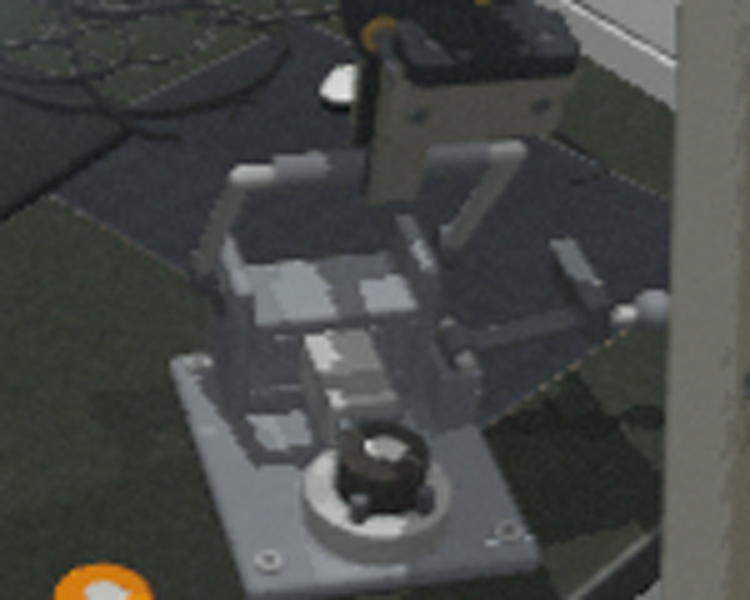

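The picture shows the bar at (250,176)–(510,152), which is at its front stop. The stamp is against the puck, the puck is at the pins, and the catch is out. Everything is steady under the push, so I'm handing in.

```bash
python3 - <<'E'
from bench import bot
print(bot.hand_in())
E
python3 lev.py
```

```text
the job is handed in; nothing more can be done
None
the job is handed in; nothing more can be done
```

I set the wide specimen on the press table and let go, flipped the catch out to its stop, pulled the handle to its front stop and handed in while still holding it. The clock read about 27 s. No verdict was reported.

**Last checks**
- **Specimen:** it was released about 5.6 mm from the nest, and the stamp then pushed it to about 1 mm from its seat, flat at the pins.
- **Catch:** it reached its stop with 22 N of resistance, and the pictures after that show it still out.
- **Handle:** the bar in the last pictures fits a joint value of about 1.1. The arm's own pose gave 1.07 because the tool was tilted about 6°. The fingers were closed on the bar at 15 mm with a 35 N grip, and the arm was still pushing toward the stop.
- **Smaller specimens:** I never went near them on purpose, but I didn't re-measure their positions at the end.
- **Stamp force:** I couldn't measure it directly. I judged it only from the handle being at its stop and the stamp touching the specimen.

**What disagreed**
- **Fingertips:** they sit about 27 mm short of the reported TCP. The first grasp closed above the specimen, and a second one at its top edge was reopened. I then went by the pictures and the contact forces.
- **Press angle:** it measured about -0.60 rad, outside the stated 0 to -0.5. Both cameras agreed, so I used the measured value.

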